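# File the key plates on edge and shut the keeper

### The job

Stand the two loose wooden key plates upright on their short edges in the slotted rack on the bench, the wide plate in the empty long slot and the narrow plate in the short slot, each fully down in its slot; the steel leaning rest is there for changing your grip. Then swing the rack's keeper bar shut across the front until it clicks home in its catch. Let go of everything, and leave the plate that is already filed and the other things on the bench where they are.

Things in the scene. Friction and masses are not known exactly. Their poses are not given: they have to be found in the camera images.
- wide_plate: The wide key plate: plain wood, 116 x 64 x 8 mm, about 70 g, a flat steel key let flush into one face. It starts lying flat on the bench to the robot's left. Origin at its centre; x along its 116 mm length, y along its 64 mm width, z through its 8 mm thickness. It can be turned end for end or face for face: all ways round are right.
- narrow_plate: The narrow key plate: as the wide one but 116 x 48 x 8 mm, about 55 g. It starts leaning at 45 degrees on the rest. Origin at its centre; axes as for the wide plate (x along the length, y width, z thickness; at the start +x points down the slope).
- rest: Dark steel leaning rest, fixed; it stands turned with its +x towards the robot's right and rear. A plate laid on it leans at 45 degrees, lower short edge on the toe, face looking up and to the rest's +x. Origin under the centre of its 110 (x) x 70 x 6 mm foot, z up. The slope is two rails 74 mm long and 6 mm wide at y = +20 and -20 mm, carried by 6 mm posts at x = -12 mm. A plate fully down has its centre at (-3, 0, 62) mm.
- rest_corner (a point): Inner corner of the rest where toe and slope meet, (35, 0, 18) mm from the rest's origin; axes as the rest's. The slope rises from it along (-0.707, 0, 0.707); the toe (52 mm wide) stands 13 mm from it along (0.707, 0, 0.707). The upper 42 mm of a leaning plate stand free beyond the rails, to be pinched across the thickness by fingers pointing down the slope.
- wide_slot: The long slot of the rack, empty, grey plastic, fixed, for the wide plate. Origin under the centre of its 88 (x) x 44 (y) x 6 mm foot, 8 mm above the bench; z up, x across the rack (keeper side -x), y along the rack. A plate stands with its width along x and its thickness along y. Clear space 73 mm along x, 12.5 mm along y.
- wide_slot_floor (a point): Centre of the long slot's floor, 6 mm above the slot's origin: the plate's lower edge comes to rest here. Above this floor both slots have side fins to 40 mm, flared outward up to 52 mm where the gap is about 25 mm, and end walls to 34 mm (back, +x) and 22 mm (front).
- narrow_slot: The short slot of the rack, empty, fixed, for the narrow plate: as the long slot, but its clear space is 57 mm along x (the wide plate does not go in).
- narrow_slot_floor (a point): Centre of the short slot's floor, 6 mm above that slot's origin.
- filled_slot: The third slot of the rack, the same as the long slot but already holding a plate. The three slots stand in a row along the rack 46 mm apart, in an order that changes.
- third_plate: The wooden plate already standing in the filled slot, 116 x 64 x 8 mm: leave it there.
- keeper (a joint): Angle of the aluminium keeper bar, rad. 0: shut, along the front (-x side) of the rack in the catch; grows to 1.5 as the bar swings out from the plates. The bar is level, 14 mm high, middle 84 mm above the bench, 190 mm long from the hinge; light friction holds it where it is left. A sprung ball in the catch resists from 0.07 to 0.03 rad with a few newtons, then holds it at 0.
- keeper_knob (a point): The black round knob that stands up on the keeper bar: 16 mm in diameter, 40 mm high, from the bar's top at 91 mm to 131 mm above the bench. This point is on its axis, 114 mm above the bench, 130 mm from the hinge. The bar points from the hinge to the knob.
- keeper_hinge (a point): Fixed point on the vertical hinge axis of the keeper bar, at the knob point's height (114 mm above the bench). In the slots' axes the hinge is 62 mm towards -x from the row and 95 mm towards +y from the middle slot; the shut bar runs from it towards -y. Seen from above, the bar closes anticlockwise.
- door_stopper: Silicone door stopper, round, 44 mm in diameter, 30 mm high, on the bench. Origin under its centre. Leave it.
- lint_brush: Lint brush lying flat, 210 mm long along its x, 36 mm wide, 22 mm high. Origin at its underside near the middle. Leave it.
- green_bottle: Green glass bottle with a metal cap, 60 mm in diameter, 165 mm high. Origin under its centre. Leave it.
- key_tray: Clear plastic tray with steel keys, 130 (x) x 180 (y) x 32 mm high. Origin under its centre. Leave it.
- shoe_brush: Wooden shoe brush lying on its bristles, 100 (x) x 44 x 32 mm high. Origin under its centre. Leave it.
- torch: Hand torch lying flat, about 138 mm long along its x, 36 mm wide, 34 mm high. Origin at its underside near the middle. Leave it.
Things that resemble listed ones, but are neither listed nor needed, are in the scene too. What is shaped like the narrow_plate but purple or red is not meant.

How it is judged (in metres and radians):
On the way, in this order (a step that is already met when the one before it is completed fails the run):
1. both plates stand fully down in their own slots while the keeper bar is still out (more than 0.3 rad open) (x of wide_plate in the frame of wide_slot between -0.008 and 0.008 m and y of wide_plate in the frame of wide_slot between -0.006 and 0.006 m and z of wide_plate in the frame of wide_slot between 0.06 and 0.068 m and angle between the x axis of wide_plate and the z axis of wide_slot, either way round below 0.15 rad and angle between the z axis of wide_plate and the y axis of wide_slot, either way round below 0.2 rad and x of narrow_plate in the frame of narrow_slot between -0.008 and 0.008 m and y of narrow_plate in the frame of narrow_slot between -0.006 and 0.006 m and z of narrow_plate in the frame of narrow_slot between 0.06 and 0.068 m and angle between the x axis of narrow_plate and the z axis of narrow_slot, either way round below 0.15 rad and angle between the z axis of narrow_plate and the y axis of narrow_slot, either way round below 0.2 rad and value of joint keeper above 0.3 rad), for 0.2 s.
2. the keeper bar is shut in its catch (value of joint keeper below 0.025 rad), for 0.2 s.
At the end, for the whole second after the job is handed in: Wide plate in the long slot, narrow plate in the short one, third plate in its own: centre 60 to 68 mm above the slot's underside, within 8 mm along and 6 mm across the slot, length within 0.15 rad of vertical, faces within 0.2 rad of the slot's sides, at rest; keeper under 0.025 rad (x of wide_plate in the frame of wide_slot between -0.008 and 0.008 m and y of wide_plate in the frame of wide_slot between -0.006 and 0.006 m and z of wide_plate in the frame of wide_slot between 0.06 and 0.068 m and angle between the x axis of wide_plate and the z axis of wide_slot, either way round below 0.15 rad and angle between the z axis of wide_plate and the y axis of wide_slot, either way round below 0.2 rad and x of narrow_plate in the frame of narrow_slot between -0.008 and 0.008 m and y of narrow_plate in the frame of narrow_slot between -0.006 and 0.006 m and z of narrow_plate in the frame of narrow_slot between 0.06 and 0.068 m and angle between the x axis of narrow_plate and the z axis of narrow_slot, either way round below 0.15 rad and angle between the z axis of narrow_plate and the y axis of narrow_slot, either way round below 0.2 rad and linear speed of each of wide_plate, narrow_plate below 0.02 m/s and x of third_plate in the frame of filled_slot between -0.008 and 0.008 m and y of third_plate in the frame of filled_slot between -0.006 and 0.006 m and z of third_plate in the frame of filled_slot between 0.06 and 0.068 m and angle between the x axis of third_plate and the z axis of filled_slot, either way round below 0.15 rad and angle between the z axis of third_plate and the y axis of filled_slot, either way round below 0.2 rad and value of joint keeper below 0.025 rad); the robot touches nothing.
It fails at once if a bystander on the bench (door stopper, lint brush, bottle, key tray, shoe brush, torch) is moved by more than 25 mm (distance of any of door_stopper, lint_brush, green_bottle, key_tray, shoe_brush, torch from where it was at the start of the episode above 0.025 m).
It fails at once if the plate already filed is moved by more than 15 mm (distance of third_plate from where it was at the start of the episode above 0.015 m).
It fails at once if the bottle is tipped by more than 0.3 rad (angle between green_bottle's own z axis and vertical above 0.3 rad).
It also fails if it takes over 72 s, if anything falls off the work surface, if the arm or the gripper's body presses on something with over 40 N, if the wrist force passes 120 N, or if a joint passes its speed limit or range.

### The arm

A 6-joint arm with a two-finger parallel gripper is mounted at the origin on the work surface. World frame = base frame: x ahead of the robot, y to its left, z up, the work surface at z = 0. Lengths are in mm, angles in degrees, forces in N, time in s.
With the tool pointing down it reaches from about 275 to 975 mm from the base axis. Payload 8.4 kg.
Tool frame: the origin (TCP) lies at the very end of the fingers, on their centre line; the grasp point (between the pads) lies 19 mm behind it (r.grasp_offset is the distance from the TCP to the grasp point, in mm); y points along the fingers, x is the direction in which the jaws open and shut, and the axes are right-handed (so a half turn about y gives the same grasp; the last joint's range is limited). The gripper opens to 92 mm and grips with 3 to 60 N. Pads are 20 mm wide; open, the fingers measure 128 mm over their backs; the gripper's body (75 mm by 189 mm) begins 69 mm behind the grasp point.
Start: joints at [63.575, 20.225, 93.587, -0, 66.188, -0.138], TCP at [276.794, 560.368, 214.583] pointing down, gripper open.
Joint ranges: [-150.9, 150.9], [-52.94, 120.26], [3.33, 152.33], [-74.26, 254.26], [0, 154.13], [-172.89, 172.89]. Speed limits (degrees/s): [127.2, 127.2, 159.86, 180, 180, 180].

### API

Orientations are given as [roll, pitch, yaw] about the fixed x, y, z axes, in that order (R = Rz(yaw) Ry(pitch) Rx(roll)).
In Python, from bench import r gives the robot as it stands.
- The arm moves only by the tool servo_tool, never from a script. Its argument "motion" is text: rows parted by semicolons, each of 7 numbers parted by spaces: the shift along the world's x, y, z each as a share of 0.04 m, from -1 to 1, then the turn, a rotation vector about the world's x, y, z each as a share of 45 degrees, from -1 to 1, then the gripper's target within -1 to 1 (shut at 1, half-way at 0, fully open at -1). A call has 1 to 10 rows; each row shifts and turns the pose as measured when the row begins; what a row does not reach is not made up. A row lasts 1/12 s, in which the tool goes at most 41.7 mm and 7.16 degrees, less where a joint would pass 70% of its speed; a pose out of reach is approached as far as the arm can. A call with a number of a shift or a turn outside -1 to 1 is refused whole. A call with a gripper value outside its range is refused whole. The fingers move at their own pace and stop on an object; "newtons" is the grip in N (left out, the last holds). Time passes only in rows, so rows that do not move let the fingers close. It gives the time, the measured TCP pose, the force and the opening at its end, in the units of the state.
- r.sense(): the state, without advancing time (a new reading comes with each control period).
- r.camera(name): name is "scene" or "top" or "wrist"; returns a dict with "pixels" (420x560x3 uint8, red, green, blue), "fx", "fy", "cx", "cy" (pixels), "k1" (the pictures are not rectified: a ray, as slopes to the right and down, at radius r is drawn at 1 + k1 r^2 times it, then the intrinsics apply), "extrinsics" (4x4, takes a point from camera to world coordinates). Camera axes: x right, y down, z forward; pixel columns grow to the right and rows downward; lengths in mm; the calibration is good to about 2 mm. A picture is of the moment at which its call begins. There is no depth.
- r.close_job(): hands the job in, once; it reports no verdict.
Trained networks look in a picture, given as the dict that the camera call returned (one of the last four; its "shot" number tells which), for a name from the list of things; names that differ only in an ending like _2 or _b are one class to them, and where a whole thing is asked for, a point or a joint stands for the part that bears it (a point fixed in the world has none). Each returns a list of dicts, best first, with "score" (0 to 1); they miss things now and then, are a little off and sometimes report something else, mostly with a low value. They report only what shows in the picture. A call takes as long as a camera call. They do not tell look-alikes from the thing itself.
- r.silhouettes(picture, query): "pixels" (420x560 bool, what is visible of it) and "pixel" ([column, row] in pixels, amid what is visible of it).
The state is a dict: "t": time; "joint_positions": joint angles; "dq": joint speeds; "joint_efforts": joint torques, N m; "eef_pos": TCP position; "orientation": TCP orientation; "ft_force": force on the tool from outside, world axes, zero at the start; "ft_torque": the same for the moment, N m; "opening": finger opening in mm.
Only numpy, scipy, OpenCV 4.12 (cv2) and the standard library are available. Lean on these libraries where they do the work, as an engineer would, in place of code of your own. Each camera call takes 0.05 s, during which the arm holds its last target.

## Working session

There is one attempt and no reset: what is moved stays moved. The work goes in short steps, Python scripts to look and compute and a tool call to move; the robot and the scene stay as the last step left them, time stands still between calls to the robot, and variables do not carry over. Pictures are saved under pics/ and viewed, and the job is handed in when it is done.

Besides the shell and the picture viewer there is one more tool, called after "Call:" as name(argument=value, ...) on one line, values as JSON. servo_tool: Moves the arm, as the interface text tells. Shift numbers are shares of 0.04 m and turn numbers shares of 45 degrees, none past 1 either way. Its arguments: {"type":"object","properties":{"motion":{"type":"string"},"newtons":{"type":"number"}},"required":["motion"]}

```bash
ls; mkdir -p pics; cat > h.py <<'E'
import numpy as np, cv2, json
from bench import r
def snap(name, fn):
    p=r.camera(name); cv2.imwrite('pics/'+fn, cv2.cvtColor(p['pixels'],cv2.COLOR_RGB2BGR)); return p
def proj(p,X):
    X=np.atleast_2d(X).astype(float); E=np.array(p['extrinsics']); c=(X-E[:3,3])@E[:3,:3]
    s=c[:,:2]/c[:,2:]; s=s*(1+p['k1']*(s**2).sum(1,keepdims=True))
    return np.c_[s[:,0]*p['fx']+p['cx'], s[:,1]*p['fy']+p['cy']]
def ray(p,uv):
    d=np.array([(uv[0]-p['cx'])/p['fx'],(uv[1]-p['cy'])/p['fy']]); s=d.copy()
    for _ in range(20): s=d/(1+p['k1']*(s@s))
    E=np.array(p['extrinsics']); v=E[:3,:3]@np.array([s[0],s[1],1]); return E[:3,3],v
def atz(p,uv,z):
    o,v=ray(p,uv); return o+v*(z-o[2])/v[2]
E
python3 - <<'E'
from h import *
for n in ['scene','top','wrist']:
    p=snap(n,n+'0.png'); print(n,p['fx'],p['k1'],np.round(p['extrinsics'],3).tolist())
print(r.sense())
E
```

```text
pics
scene 470.90110197142013 0.04417230482471925 [[0.716, 0.44, -0.542, 1196.148], [0.698, -0.443, 0.563, -635.549], [0.007, -0.781, -0.624, 882.068], [0.0, 0.0, 0.0, 1.0]]
top 465.27712385040843 -0.04437684909723393 [[-0.019, -0.991, 0.131, 391.088], [-1.0, 0.019, 0.001, 45.17], [-0.004, -0.131, -0.991, 1264.686], [0.0, 0.0, 0.0, 1.0]]
wrist 320.58387719594737 0.0185887778849889 [[0.443, 0.87, 0.219, 215.506], [0.897, -0.429, -0.109, 590.63], [-0.001, 0.244, -0.97, 385.165], [0.0, 0.0, 0.0, 1.0]]
{'t': 0.15, 'joint_positions': array([ 6.35759429e+01,  2.02536755e+01,  9.36184928e+01,  1.49679221e-04,
        6.61858363e+01, -1.36750908e-01]), 'dq': array([-0.14730506, -0.12554684, -0.03342828, -0.04851777,  0.02951027,
        0.04105511]), 'joint_efforts': array([ 7.99453210e-04, -5.94199634e+01, -3.34470856e+01,  6.99345418e-02,
        2.04186252e-02, -4.38106144e-05]), 'eef_pos': array([276.6266888 , 560.04648069, 214.03876222]), 'orientation': array([-8.99997247e+01,  5.80041170e-02,  6.37126335e+01]), 'ft_force': array([-0.98142585,  1.12946915, -1.09154924]), 'ft_torque': array([-0.02709859,  0.02839594,  0.00506213]), 'opening': 91.89022681127076}
```

View pics/scene0.png

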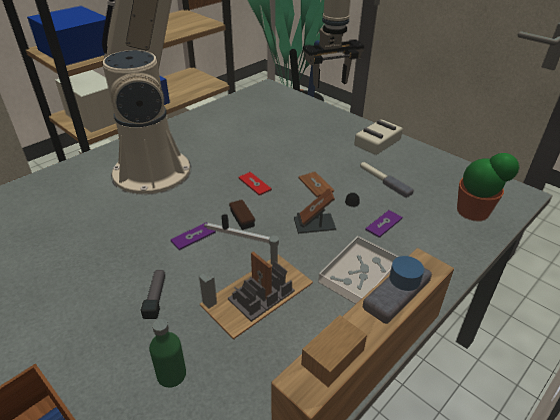

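View pics/top0.png

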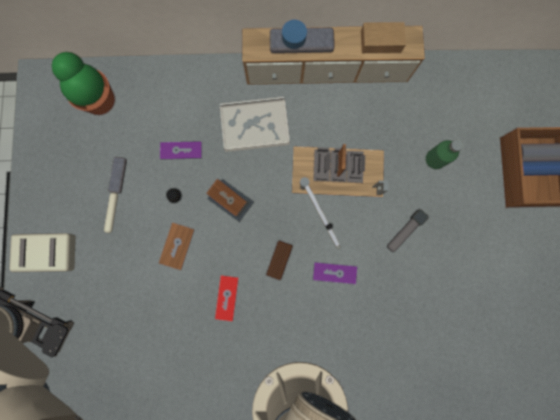

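View pics/wrist0.png

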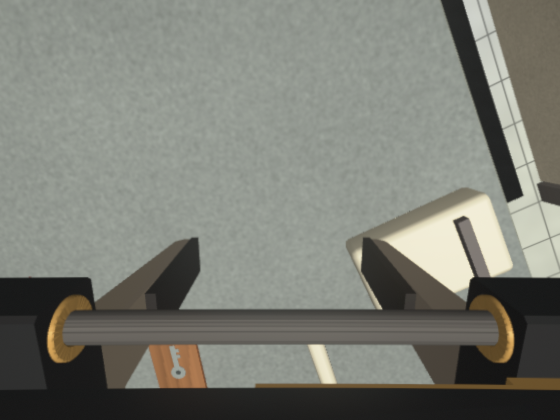

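```bash
python3 - <<'E'
import cv2,numpy as np
t=cv2.imread('pics/top0.png'); s=cv2.imread('pics/scene0.png')
a=cv2.resize(t[130:260,270:400],None,fx=4,fy=4,interpolation=cv2.INTER_CUBIC)
b=cv2.resize(s[200:330,195:325],None,fx=4,fy=4,interpolation=cv2.INTER_CUBIC)
cv2.imwrite('pics/z1.png',cv2.resize(np.hstack([a,b]),(800,400)))
a=cv2.resize(t[160:290,130:260],None,fx=4,fy=4,interpolation=cv2.INTER_CUBIC)
b=cv2.resize(s[150:280,260:390],None,fx=4,fy=4,interpolation=cv2.INTER_CUBIC)
cv2.imwrite('pics/z2.png',cv2.resize(np.hstack([a,b]),(800,400)))
E
```

```text
(no output)
```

View pics/z1.png

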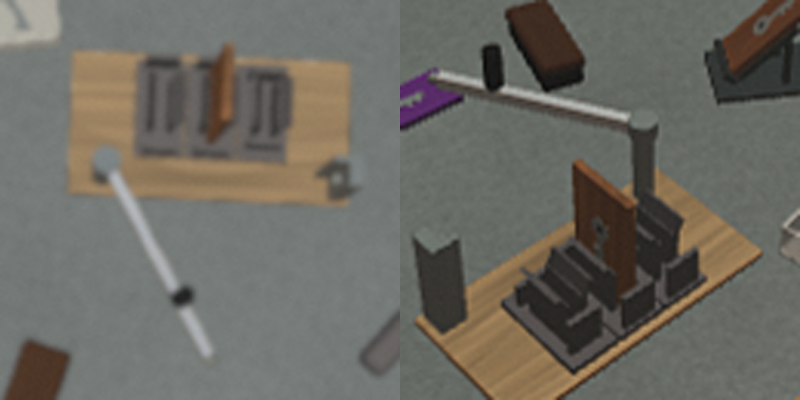

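View pics/z2.png

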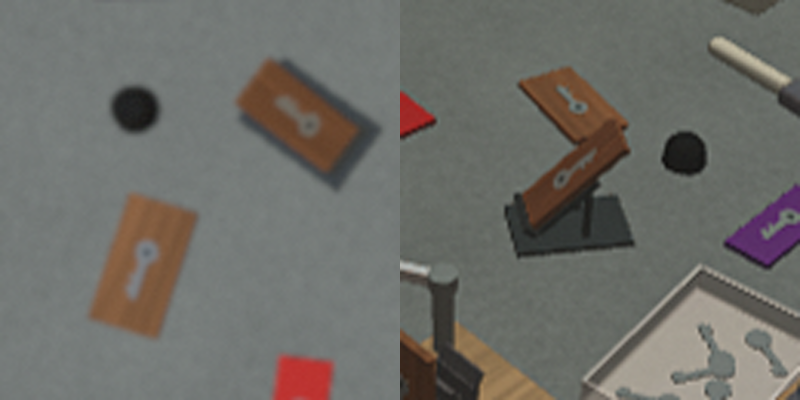

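```bash
python3 - <<'E'
from h import *
for n in ['top','scene']:
    p=r.camera(n)
    for q in ['wide_plate','narrow_plate','rest','wide_slot','narrow_slot','filled_slot','third_plate','keeper','keeper_knob','door_stopper','green_bottle','shoe_brush','torch']:
        print(n,q,[(round(d['score'],2),np.round(d['pixel']).tolist(),int(d['pixels'].sum()),np.round(atz(p,d['pixel'],0)[:2]).tolist()) for d in r.silhouettes(p,q)[:4]])
E
```

```text
top wide_plate [(0.64, [176.0, 246.0], 1032, [432.0, 326.0])]
top narrow_plate [(0.88, [228.0, 301.0], 845, [284.0, 185.0]), (0.68, [182.0, 150.0], 686, [700.0, 312.0]), (0.6, [337.0, 270.0], 775, [359.0, -107.0]), (0.59, [222.0, 198.0], 738, [561.0, 200.0])]
top rest [(0.67, [243.0, 207.0], 406, [535.0, 143.0]), (0.39, [409.0, 230.0], 589, [463.0, -309.0])]
top wide_slot [(0.72, [320.0, 163.0], 505, [654.0, -71.0]), (0.36, [174.0, 195.0], 209, [573.0, 334.0])]
top narrow_slot [(0.57, [356.0, 167.0], 550, [642.0, -170.0])]
top filled_slot [(0.78, [334.0, 169.0], 360, [636.0, -108.0])]
top third_plate [(0.68, [338.0, 158.0], 226, [667.0, -122.0])]
top keeper [(0.95, [319.0, 211.0], 430, [521.0, -64.0])]
top keeper_knob [(0.57, [318.0, 209.0], 328, [526.0, -63.0])]
top door_stopper [(0.62, [173.0, 194.0], 209, [575.0, 334.0]), (0.6, [322.0, 164.0], 539, [652.0, -78.0])]
top green_bottle [(0.96, [442.0, 153.0], 758, [676.0, -412.0])]
top shoe_brush [(0.87, [281.0, 260.0], 622, [391.0, 42.0]), (0.18, [319.0, 165.0], 538, [649.0, -70.0])]
top torch [(0.6, [175.0, 244.0], 935, [439.0, 329.
[... 618 characters left out ...]
2.0, 200.0], 162, [561.0, 346.0]), (0.56, [264.0, 295.0], 447, [641.0, -109.0]), (0.21, [237.0, 234.0], 579, [428.0, -7.0])]
scene third_plate [(0.72, [261.0, 270.0], 563, [576.0, -57.0])]
scene keeper [(0.73, [236.0, 236.0], 452, [431.0, -14.0])]
scene keeper_knob [(0.57, [239.0, 235.0], 605, [437.0, -7.0])]
scene door_stopper [(0.56, [351.0, 198.0], 158, [552.0, 352.0])]
scene green_bottle [(0.75, [167.0, 355.0], 1652, [612.0, -370.0]), (0.33, [316.0, 222.0], 592, [551.0, 188.0]), (0.25, [232.0, 289.0], 3163, [571.0, -153.0]), (0.15, [315.0, 186.0], 388, [433.0, 320.0])]
scene shoe_brush [(0.93, [242.0, 214.0], 491, [372.0, 61.0])]
scene torch [(0.94, [153.0, 297.0], 659, [455.0, -301.0])]
```

Call:
servo_tool(motion="0.7 -0.9 0.3 0 0 0 -1;0.7 -0.9 0.3 0 0 0 -1;0.7 -0.9 0.3 0 0 0 -1;0.7 -0.9 0.3 0 0 0 -1;0.7 -0.9 0.3 0 0 0 -1;0.7 -0.9 0.3 0 0 0 -1;0.7 -0.9 0.3 0 0 0 -1;0.7 -0.9 0 0 0 0 -1;0.7 -0.9 0 0 0 0 -1;0.7 -0.9 0 0 0 0 -1")

```text
t: 2.38
eef_pos: [526.0, 235.8, 292.2]
orientation: [-90.1, -0.2, 64.4]
ft_force: [0.3, 0.3, -0.0]
opening: 92.4
```

```bash
python3 - <<'E'
from h import *
p=snap('wrist','w1.png'); s=r.sense(); print(s['t'],s['eef_pos'],s['orientation'],s['joint_positions'],np.round(p['extrinsics'],3).tolist())
E
```

```text
2.4333 [530.04362384 230.39495059 292.122549  ] [-9.02948677e+01 -8.36267807e-02  6.42534463e+01] [ 23.44932936  12.15397253  94.51791281  -0.17618526  73.07220004
 -40.75297892] [[0.432, 0.874, 0.223, 464.06], [0.902, -0.42, -0.103, 265.121], [0.003, 0.246, -0.969, 463.365], [0.0, 0.0, 0.0, 1.0]]
```

View pics/w1.png

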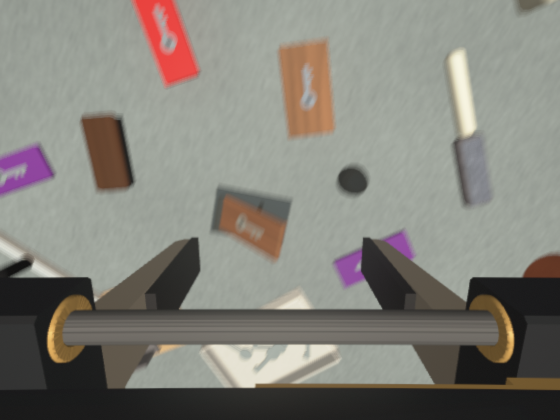

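```bash
python3 - <<'E'
import cv2,numpy as np
t=cv2.imread('pics/w1.png')
a=cv2.resize(t[175:275,195:305],None,fx=7,fy=6,interpolation=cv2.INTER_CUBIC)
for k in range(0,110,10): cv2.putText(a,str(195+k),(k*7,10),0,.35,(0,255,255)); cv2.line(a,(k*7,12),(k*7,20),(0,255,255))
for k in range(0,100,10): cv2.putText(a,str(175+k),(0,k*6+4),0,.35,(0,255,255))
cv2.imwrite('pics/z3.png',a)
hsv=cv2.cvtColor(t,cv2.COLOR_BGR2HSV)
m=cv2.inRange(hsv,(5,70,80),(20,255,255))
n,l,s,c=cv2.connectedComponentsWithStats(m)
for i in range(1,n):
    if s[i,4]>200: print(s[i],c[i],cv2.boxPoints(cv2.minAreaRect(np.argwhere(l==i)[:,::-1].astype(np.float32))).round(1).tolist())
E
```

```text
[ 279   41   55   96 3816] [306.79192872  88.12159329] [[278.0, 45.70000076293945], [326.0, 40.29999923706055], [336.1000061035156, 131.3000030517578], [288.1000061035156, 136.6999969482422]]
[  82  117   46   72 2279] [104.99912242 152.11584028] [[81.19999694824219, 118.5999984741211], [112.5, 111.69999694824219], [128.89999389648438, 185.6999969482422], [97.69999694824219, 192.60000610351562]]
[ 219  196   67   64 2187] [252.75903064 226.09236397] [[209.6999969482422, 224.39999389648438], [227.60000610351562, 191.10000610351562], [293.79998779296875, 226.8000030517578], [275.8999938964844, 260.0]]
[523 255  37  22 623] [544.20866774 267.17335474] [[523.0, 255.0], [559.0, 255.0], [559.0, 276.0], [523.0, 276.0]]
[  47  295   45   68 1473] [ 64.1826205  329.32586558] [[41.599998474121094, 359.5], [54.70000076293945, 290.20001220703125], [93.19999694824219, 297.5], [80.0999984741211, 366.70001220703125]]
[ 470  295   45   68 1438] [496.3379694  329.38386648] [[467.79998779296875, 297.5], [505.29998779296875, 290.3999938964844], [518.4000244140625, 359.5], [480.8999938964844, 366.6000061035156]]
[ 256  378  304   12 1648] [439.44781553 384.80218447] [[256.0, 378.0], [559.0, 378.0], [559.0, 389.0], [256.0, 389.0]]
```

View pics/z3.png

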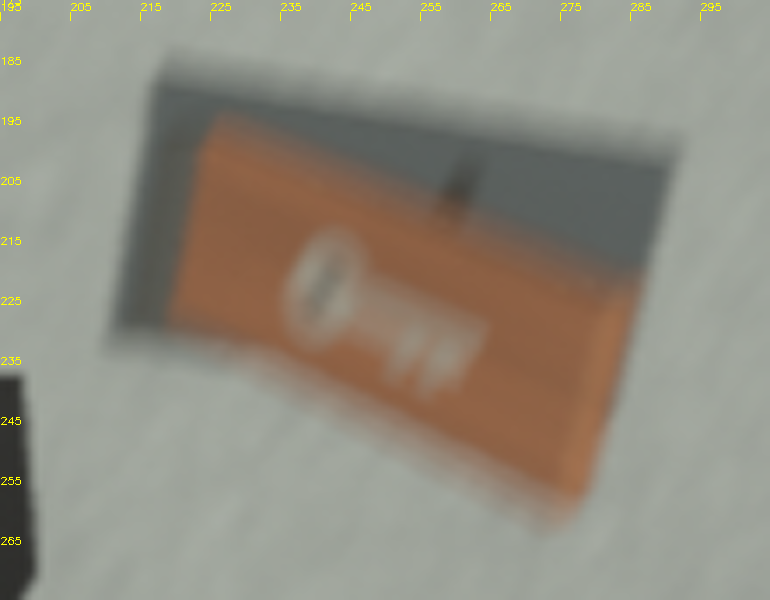

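```bash
python3 - <<'E'
from h import *
import pickle
r.camera('wrist');p=snap('wrist','w2.png'); pickle.dump(p,open('w2.pkl','wb'));s=r.sense(); print(s['t'],s['eef_pos'],s['orientation'])
t=cv2.imread('pics/w2.png')
a=cv2.resize(t[175:275,195:305],None,fx=7,fy=6,interpolation=cv2.INTER_CUBIC)
for k in range(0,110,10): cv2.putText(a,str(195+k),(k*7,10),0,.35,(0,255,255)); cv2.line(a,(k*7,12),(k*7,20),(0,255,255))
for k in range(0,100,10): cv2.putText(a,str(175+k),(0,k*6+4),0,.35,(0,255,255))
cv2.imwrite('pics/z4.png',a)
hsv=cv2.cvtColor(t,cv2.COLOR_BGR2HSV)
m=cv2.inRange(hsv,(5,70,80),(20,255,255))
n,l,s,c=cv2.connectedComponentsWithStats(m)
for i in range(1,n):
    if s[i,4]>200:
        b=cv2.boxPoints(cv2.minAreaRect(np.argwhere(l==i)[:,::-1].astype(np.float32)));print(c[i],b.round(1).tolist())
        if c[i][1]<110 and c[i][0]>250:
            w=np.array([atz(p,q,8)[:2] for q in b]); print(w, w.mean(0),[np.linalg.norm(w[k]-w[k-1]) for k in range(4)],np.degrees(np.arctan2(*(w[3]-w[0])[::-1])),np.degrees(np.arctan2(*(w[1]-w[0])[::-1])))
E
```

```text
2.5333 [526.3412007  235.29551258 291.52858708] [-90.05041385  -0.1419185   64.13243398]
[309.93084203  80.94151905] [[280.20001220703125, 37.70000076293945], [329.70001220703125, 31.700000762939453], [341.1000061035156, 124.9000015258789], [291.6000061035156, 130.89999389648438]]
[[365.68042204 312.89960839]
 [387.07091657 372.68806093]
 [498.89250652 340.86375724]
 [476.48235875 276.51643786]] [432.03155097 325.7419661 ] [np.float64(116.6224861613469), np.float64(63.49970324808133), np.float64(116.26200705023746), np.float64(68.13803808799983)] -18.178226533615078 70.31433151374749
[107.04765687 146.25893566] [[81.9000015258789, 111.0999984741211], [114.5999984741211, 103.9000015258789], [132.0, 182.10000610351562], [99.30000305175781, 189.39999389648438]]
[256.30194658 221.06382979] [[212.1999969482422, 223.3000030517578], [228.1999969482422, 188.5], [296.70001220703125, 219.89999389648438], [280.79998779296875, 254.6999969482422]]
[545.74830853 264.26116373] [[527.0, 247.0], [559.0, 247.0], [559.0, 276.0], [527.0, 276.0]]
[ 64.23165761 329.31929348] [[41.599998474121094, 359.5], [54.70000076293945, 290.20001220703125], [93.19999694824219, 297.5], [80.0999984741211, 366.70001220703125]]
[496.28222997 329.37770035] [[468.0, 297.20001220703125], [506.29998779296875, 290.79998779296875], [517.7999877929688, 359.8999938964844], [479.5, 366.20001220703125]]
[439.34342823 384.80738946] [[255.0, 378.0], [559.0, 378.0], [559.0, 389.0], [255.0, 389.0]]
```

View pics/z4.png

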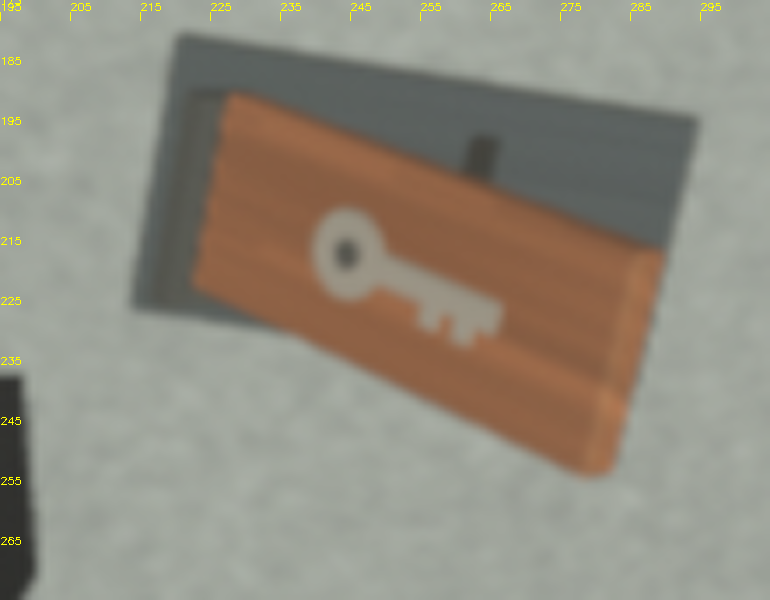

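```bash
cat >> h.py <<'E'
def rz(a): a=np.radians(a); return np.array([[np.cos(a),-np.sin(a),0],[np.sin(a),np.cos(a),0],[0,0,1]])
E
python3 - <<'E'
from h import *
import pickle
from scipy.optimize import least_squares
p=pickle.load(open('w2.pkl','rb'))
z=lambda a,b:(195+a/7-.0,175+b/6)
d=np.array([1,0,-1])/2**.5;n=np.array([1,0,1])/2**.5;y=np.array([0,1,0]);c=np.array([-3.,0,62])
foot=lambda sx,sy:np.array([55*sx,35*sy,6.])
pl=lambda sx,sy:c+4*n+58*sx*d+24*sy*y
px=[z(180,33),z(700,118),z(130,308),z(232,92),z(192,285),z(632,245),z(585,470)]
best=None
for yaw0 in range(-180,180,30):
  for f in (1,-1):
    X=np.array([foot(1,f),foot(-1,f),foot(1,-f),pl(1,f),pl(1,-f),pl(-1,f),pl(-1,-f)])
    fn=lambda q:(proj(p,X@rz(q[2]).T+[q[0],q[1],0])-px).ravel()
    s=least_squares(fn,[540,180,yaw0])
    if best is None or s.cost<best[0]: best=(s.cost,s.x,f,s.fun)
print(best)
E
```

```text
(np.float64(6.584399347749514), array([ 553.36175671,  179.30683655, -126.12821073]), -1, array([-0.57279822, -1.17334548,  0.46015949, -1.95927529,  0.33740235,
       -1.01073117, -1.22346577,  0.49700292, -0.13687861,  0.89933986,
        0.79789321,  0.81227578,  0.17011553,  1.54312795]))
```

Call:
servo_tool(motion="0.4 -1 0 0 0 0 -1;0.4 -1 0 0 0 0 -1;0.4 -1 0 0 0 0 -1;0.4 -1 0 0 0 0 -1;0.4 -1 0 0 0 0 -1;0.4 -1 0 0 0 0 -1;0.4 -1 0 0 0 0 -1;0.4 -1 0 0 0 0 -1;0 0 0 0 0 0 -1;0 0 0 0 0 0 -1")

```text
t: 3.37
eef_pos: [650.1, -74.0, 290.6]
orientation: [-89.8, -0.4, 64.9]
ft_force: [0.5, 0.4, 0.4]
opening: 92.1
```

```bash
python3 - <<'E'
from h import *
import pickle
r.camera('wrist');p=snap('wrist','w3.png'); pickle.dump(p,open('w3.pkl','wb'));s=r.sense(); print(s['t'],s['eef_pos'],s['orientation'])
E
```

```text
3.4667 [649.70153786 -72.86168173 290.74492644] [-89.78981625  -0.38456867  64.9985765 ]
```

View pics/w3.png

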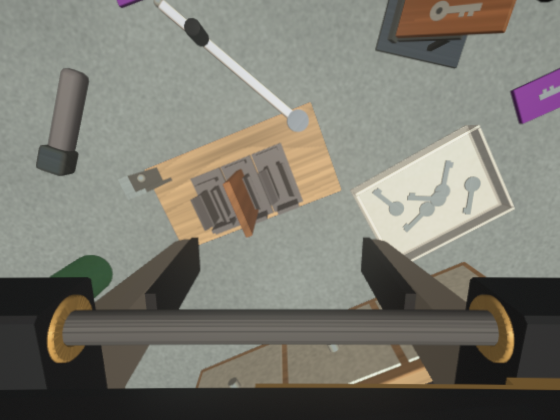

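```bash
python3 - <<'E'
import cv2
t=cv2.imread('pics/w3.png')
a=cv2.resize(t[135:245,180:310],None,fx=6,fy=5.4,interpolation=cv2.INTER_CUBIC)
a=cv2.resize(t[137:247,180:310],(780,594),interpolation=cv2.INTER_CUBIC)
for k in range(0,130,10): cv2.putText(a,str(180+k),(k*6,10),0,.35,(0,255,255)); cv2.line(a,(k*6,12),(k*6,20),(0,255,255))
for k in range(0,110,10): cv2.putText(a,str(137+k),(0,int(k*5.4)+4),0,.35,(0,255,255))
cv2.imwrite('pics/z5.png',a)
E
```

```text
(no output)
```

View pics/z5.png

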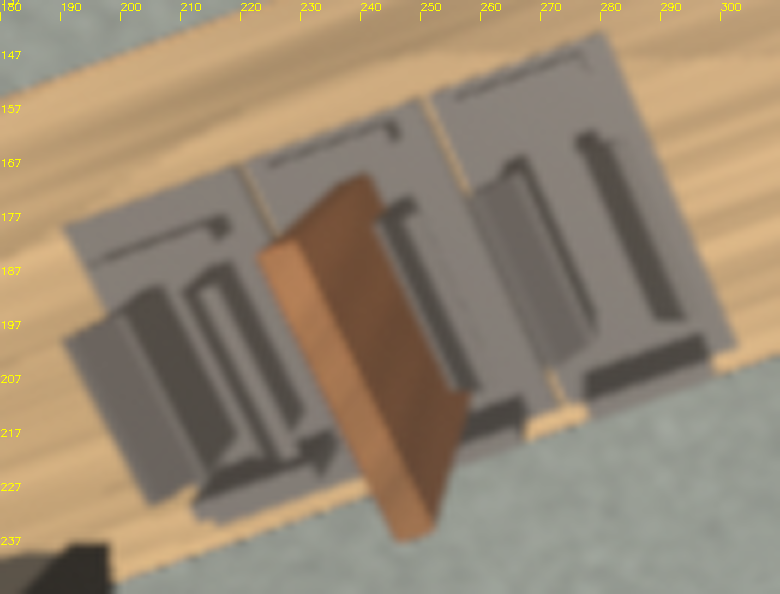

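```bash
python3 - <<'E'
from h import *
import pickle
from scipy.optimize import least_squares
p=pickle.load(open('w3.pkl','rb'))
z=lambda a,b:(180+a/6-.4,137+b/5.4-.4)
X=np.array([[-44,-68,14],[-44,68,14],[44,68,14],[-44,23,14],[-44,-23,14]])
px=[z(63,226),z(603,32),z(737,347),z(422,97),z(243,165)]
fn=lambda q:(proj(p,X@rz(q[2]).T+[q[0],q[1],0])-px).ravel()
s=least_squares(fn,[640,-105,0]); print(s.x,s.cost,s.fun.round(1))
q=s.x
W=lambda P:np.array(P)@rz(q[2]).T+[q[0],q[1],0]
print('wide',W([0,46,8]),'narrow',W([0,-46,8]),'hinge',W([-62,95,114]))
print(proj(p,W([[-32,-4,130],[-32,4,130],[32,4,130],[32,-4,130],[-62,95,114],[-62,95,91]])).round(1), [z(258,255),z(298,235),z(437,525),z(395,540)])
# knob
hg=W([-62,95,0])
for th in np.arange(0.8,1.55,.05):
    b=np.radians(q[2]-90)-th
    b2=hg+130*np.array([np.cos(b),np.sin(b),0]); print(round(th,2),b2[:2].round(),proj(p,[[b2[0],b2[1],131],[b2[0],b2[1],91]]).round(0).tolist())
E
```

```text
[ 643.66743288 -120.47015397   -3.64573418] 0.40758060659938294 [-0.1  0.2  0.3 -0.1  0.4  0.1  0.1  0.1 -0.7 -0.3]
wide [646.59244116 -74.56324461   8.        ] narrow [ 640.74242461 -166.37706332    8.        ] hinge [587.83368084 -21.72000393 114.        ]
[[221.1 183.2]
 [228.2 180.4]
 [251.8 234.8]
 [245.  237.4]
 [298.8 119.9]
 [297.5 120.5]] [(222.6, 183.82222222222222), (229.26666666666665, 180.11851851851853), (252.4333333333333, 233.82222222222222), (245.4333333333333, 236.6)]
0.8 [ 489. -106.] [[176.0, 60.0], [187.0, 68.0]]
0.85 [ 485. -101.] [[178.0, 53.0], [190.0, 62.0]]
0.9 [481. -96.] [[181.0, 47.0], [192.0, 56.0]]
0.95 [477. -90.] [[184.0, 40.0], [195.0, 50.0]]
1.0 [474. -85.] [[188.0, 34.0], [198.0, 45.0]]
1.05 [471. -79.] [[192.0, 27.0], [202.0, 39.0]]
1.1 [468. -73.] [[196.0, 21.0], [205.0, 34.0]]
1.15 [466. -67.] [[200.0, 16.0], [209.0, 29.0]]
1.2 [464. -61.] [[205.0, 10.0], [214.0, 24.0]]
1.25 [462. -55.] [[210.0, 5.0], [218.0, 20.0]]
1.3 [461. -48.] [[216.0, -0.0], [223.0, 15.0]]
1.35 [459. -42.] [[221.0, -5.0], [228.0, 11.0]]
1.4 [459. -36.] [[227.0, -9.0], [233.0, 7.0]]
1.45 [458. -29.] [[233.0, -14.0], [239.0, 4.0]]
1.5 [458. -23.] [[240.0, -17.0], [244.0, 0.0]]
```

```bash
cat >> h.py <<'E'
from scipy.spatial.transform import Rotation as Ro
def plan(T,R):
    s=r.sense(); R0=Ro.from_euler('xyz',s['orientation'],degrees=True)
    dv=(np.array(T)-s['eef_pos'])/40; rv=(Ro.from_matrix(R)*R0.inv()).as_rotvec(degrees=True)/45
    print('t',s['t'],'pos',s['eef_pos'].round(1),'F',s['ft_force'].round(1),'op',round(s['opening'],1))
    print('shift',dv.round(2),'n',round(abs(dv).max(),1),'turn',rv.round(3),'n',round(np.linalg.norm(rv)*45/7.16,1))
    return dv,rv
REST=np.array([553.4,179.3,0]); RY=-126.1
def restpt(P): return rz(RY)@np.array(P,float)+REST
D=rz(RY)@np.array([1,0,-1])/2**.5; N=rz(RY)@np.array([1,0,1])/2**.5
def RM(x,y): return np.column_stack([x,y,np.cross(x,y)])
RP=RM(-N,D)   # pinch
def corner(u,n): # u up slope, n along normal
    return restpt([35,0,18])-u*D+n*N
RACK=np.array([643.7,-120.5,0]); KY=-3.65
def rackpt(P): return rz(KY)@np.array(P,float)+RACK
RI=RM(rz(KY)@np.array([0,1.,0]),np.array([0,0,-1.]))
E
python3 - <<'E'
from h import *
print(corner(81,4),corner(160,4)); plan(corner(170,4),RP); plan(corner(81,4),RP)
E
```

```text
[564.85823245 195.01315877  78.1040764 ] [597.77158689 240.14863372 133.96551211]
t 3.4667 pos [649.7 -72.9 290.7] F [-1.1  0.5 -1. ] op 92.0
shift [-1.19  7.97 -3.74] n 8.0 turn [-0.872  0.51  -0.232] n 6.5
t 3.4667 pos [649.7 -72.9 290.7] F [-1.1  0.5 -1. ] op 92.0
shift [-2.12  6.7  -5.32] n 6.7 turn [-0.872  0.51  -0.232] n 6.5
```

Call:
servo_tool(motion="-0.15 0.98 0 -0.109 0.064 -0.029 0.1;-0.15 0.98 0 -0.109 0.064 -0.029 0.1;-0.15 0.98 -0.1 -0.109 0.064 -0.029 0.1;-0.15 0.98 -0.3 -0.109 0.064 -0.029 0.1;-0.15 0.98 -0.4 -0.109 0.064 -0.029 0.1;-0.15 0.98 -0.5 -0.109 0.064 -0.029 0.1;-0.15 0.98 -0.5 -0.109 0.064 -0.029 0.1;-0.15 0.98 -0.5 -0.109 0.064 -0.029 0.1;0 0 0 0 0 0 0.1;0 0 0 0 0 0 0.1")

```text
t: 4.3
eef_pos: [590.3, 244.7, 202.1]
orientation: [-92.5, 47.5, 52.9]
ft_force: [0.5, -0.3, 1.8]
opening: 41.4
```

```bash
python3 - <<'E'
from h import *
snap('wrist','w4.png')
plan(corner(170,4),RP); plan(corner(81,4),RP); print(r.sense()['joint_positions'].round(1))
E
```

```text
t 4.35 pos [589.  244.6 200.6] F [-1.8 -0.3 -2. ] op 41.6
shift [ 0.32  0.03 -1.49] n 1.5 turn [ 0.067 -0.005 -0.019] n 0.4
t 4.35 pos [589.  244.6 200.6] F [-1.8 -0.3 -2. ] op 41.6
shift [-0.6  -1.24 -3.06] n 3.1 turn [ 0.067 -0.005 -0.019] n 0.4
[ 32.2  48.8  61.4 -19.2 113.6 -22.5]
```

View pics/w4.png

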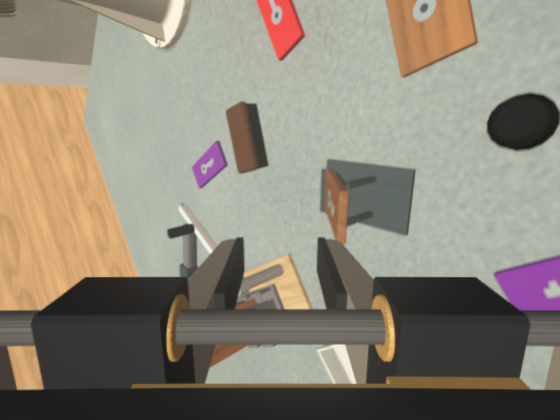

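Call:
servo_tool(motion="0.16 0.02 -0.75 0.034 -0.002 -0.01 0.1;0.16 0.02 -0.75 0.034 -0.002 -0.01 0.1;0 0 0 0 0 0 0.1;0 0 0 0 0 0 0.1")

```text
t: 4.68
eef_pos: [601.2, 248.6, 146.8]
orientation: [-90.2, 44.3, 53.9]
ft_force: [0.0, 0.8, 1.0]
opening: 41.4
```

```bash
python3 - <<'E'
from h import *
p=snap('wrist','w5.png')
plan(corner(170,4),RP); plan(corner(81,4),RP)
Yr=rz(RY)@np.array([0,1.,0])
print(proj(p,[corner(116,a)+b*Yr for a in(0,8) for b in (-24,24)]).round(1))
t=cv2.imread('pics/w5.png'); cv2.imwrite('pics/z6.png',cv2.resize(t[100:300,200:460],(780,600)))
E
```

```text
t 4.7333 pos [601.4 248.5 147.2] F [ 0.3 -0.2  0.2] op 41.0
shift [ 0.01 -0.06 -0.15] n 0.2 turn [-0.011  0.012 -0.004] n 0.1
t 4.7333 pos [601.4 248.5 147.2] F [ 0.3 -0.2  0.2] op 41.0
shift [-0.91 -1.34 -1.73] n 1.7 turn [-0.011  0.012 -0.004] n 0.1
[[289.3 194.4]
 [288.8 255.6]
 [278.4 194.4]
 [278.4 255.6]]
```

View pics/z6.png

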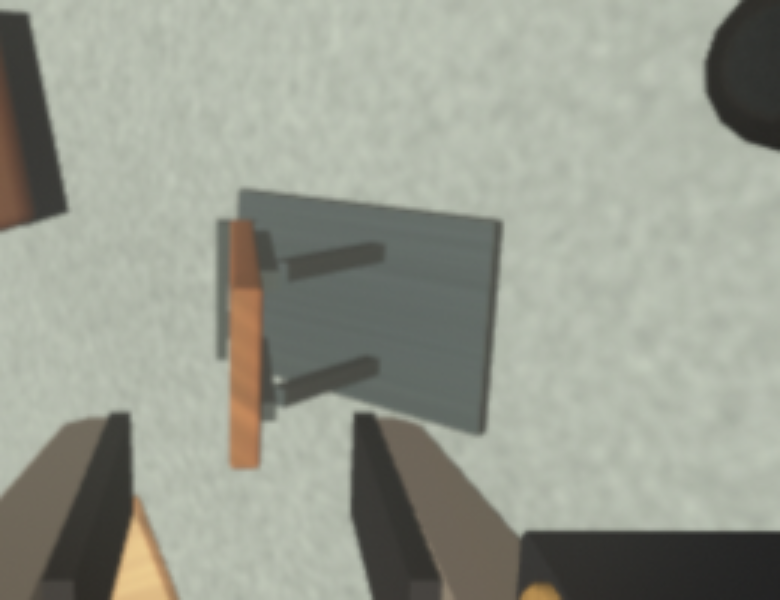

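Call:
servo_tool(motion="-0.31 -0.45 -0.57 -0.004 0.004 0 0.1;-0.31 -0.45 -0.57 -0.004 0.004 0 0.1;-0.31 -0.45 -0.57 -0.004 0.004 0 0.1;0 0 0 0 0 0 0.1;0 0 0 0 0 0 0.1")

```text
t: 5.15
eef_pos: [566.9, 193.3, 93.3]
orientation: [-90.9, 44.0, 53.4]
ft_force: [-0.2, 0.3, 0.1]
opening: 41.6
```

```bash
python3 - <<'E'
from h import *
plan(corner(81,5),RP); 
E
```

```text
t 5.15 pos [566.9 193.3  93.3] F [-0.2  0.3  0.1] op 41.6
shift [-0.06  0.03 -0.36] n 0.4 turn [-0.009  0.025 -0.003] n 0.2
```

Call:
servo_tool(motion="-0.06 0.03 -0.4 -0.009 0.025 -0.003 0.1;0 0 0 0 0 0 0.1;0 0 0 0 0 0 1;0 0 0 0 0 0 1;0 0 0 0 0 0 1;0 0 0 0 0 0 1", newtons=25)

```text
t: 5.65
eef_pos: [569.1, 198.3, 83.2]
orientation: [-90.4, 44.5, 53.6]
ft_force: [-0.2, 0.6, 0.3]
opening: 16.7
```

```bash
python3 - <<'E'
from h import *
plan(corner(81,5),RP); snap('scene','s1.png')
t=cv2.imread('pics/s1.png'); cv2.imwrite('pics/z7.png',cv2.resize(t[110:270,220:420],(800,600)))
E
```

```text
t 5.65 pos [569.1 198.3  83.2] F [-0.2  0.6  0.3] op 16.7
shift [-0.12 -0.1  -0.11] n 0.1 turn [-0.005  0.011 -0.   ] n 0.1
```

View pics/z7.png

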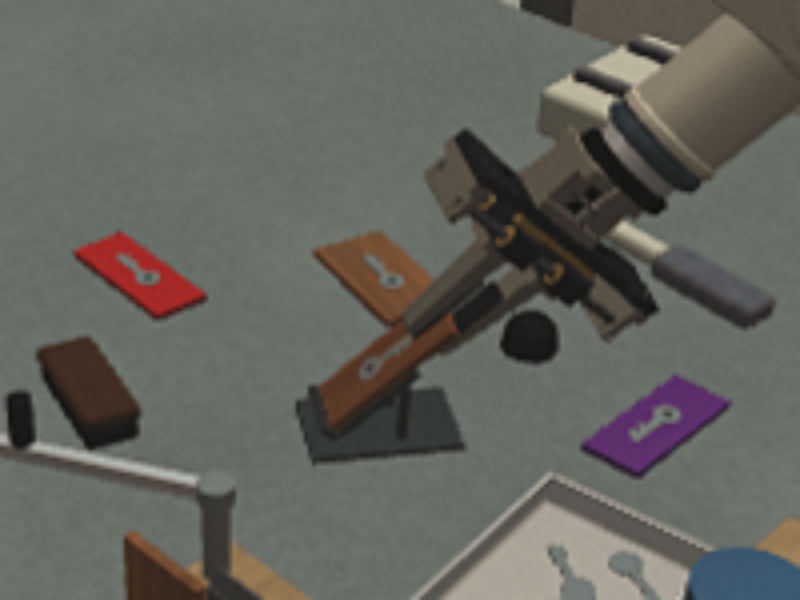

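Call:
servo_tool(motion="0 0 0 0 0 0 1;0 0 0 0 0 0 1;0 0 0 0 0 0 1;0 0 0 0 0 0 1")

```text
t: 6.03
eef_pos: [568.6, 197.6, 84.2]
orientation: [-90.4, 44.7, 53.6]
ft_force: [-0.5, -1.3, 0.8]
opening: 7.7
```

```bash
python3 - <<'E'
from h import *
plan(corner(81,4),RP); s=r.sense(); d=s['eef_pos']-corner(0,0); print('u',-d@D,'n',d@N,'y',d@np.cross(D,N))
T=rackpt([0,-46,0])+[0,0,260]; print(T); plan(T,RI)
E
```

```text
t 6.0333 pos [568.6 197.6  84.2] F [-0.5 -1.3  0.8] op 7.7
shift [-0.09 -0.07 -0.15] n 0.2 turn [-0.002  0.009  0.   ] n 0.1
u 88.3474436214052 n 5.2233591260772805 y -1.4844595976090882
[ 640.77157385 -166.40669145  260.        ]
t 6.0333 pos [568.6 197.6  84.2] F [-0.5 -1.3  0.8] op 7.7
shift [ 1.8 -9.1  4.4] n 9.1 turn [ 0.948 -0.336  0.686] n 7.7
```

Call:
servo_tool(motion="0.31 0.43 0.53 0 0 0 1;0.31 0.43 0.53 0 0 0 1;0.1 -0.5 0.9 0.095 -0.034 0.069 1;0.1 -0.8 0.9 0.095 -0.034 0.069 1;0.1 -0.98 0.9 0.095 -0.034 0.069 1;0.1 -0.98 0.5 0.095 -0.034 0.069 1;0.1 -0.98 0.2 0.095 -0.034 0.069 1;0.1 -0.98 0 0.095 -0.034 0.069 1;0.1 -0.98 0 0.095 -0.034 0.069 1;0.1 -0.98 0 0.095 -0.034 0.069 1")

```text
t: 6.87
eef_pos: [625.4, -46.4, 245.8]
orientation: [-89.0, 8.6, 82.8]
ft_force: [1.1, -0.8, -1.6]
opening: 7.6
```

```bash
python3 - <<'E'
from h import *
T=rackpt([0,-46,0])+[0,0,260]; plan(T,RI);print(r.sense()['joint_positions'].round(1))
E
```

```text
t 6.8667 pos [625.4 -46.4 245.8] F [ 1.1 -0.8 -1.6] op 7.6
shift [ 0.38 -3.    0.36] n 3.0 turn [ 0.187 -0.04   0.08 ] n 1.3
[  0.4  20.1  90.2  -8.8  72.  -79.4]
```

Call:
servo_tool(motion="0.1 -0.75 0.3 0.05 -0.01 0.02 1;0.1 -0.75 0.2 0.05 -0.01 0.02 1;0.1 -0.75 0 0.05 -0.01 0.02 1;0.1 -0.75 0 0.04 -0.01 0.02 1;0 0 0 0 0 0 1;0 0 0 0 0 0 1")

```text
t: 7.37
eef_pos: [640.1, -184.2, 271.6]
orientation: [-90.9, -0.6, 86.1]
ft_force: [-0.0, 0.4, -0.9]
opening: 8.1
```

```bash
python3 - <<'E'
from h import *
p=snap('wrist','w6.png')
T=rackpt([0,-46,0])+[0,0,260]; plan(T,RI)
E
```

```text
t 7.4167 pos [ 640.1 -184.1  271.5] F [-0.5 -0.9 -1. ] op 7.8
shift [ 0.02  0.44 -0.29] n 0.4 turn [-0.01   0.02   0.004] n 0.1
```

View pics/w6.png

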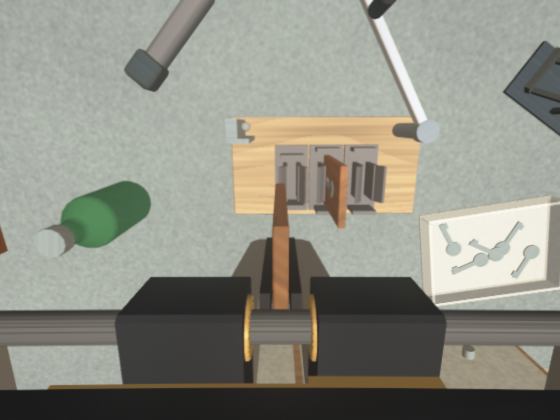

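```bash
python3 - <<'E'
from h import *
p=snap('wrist','w7.png'); s=r.sense(); R=Ro.from_euler('xyz',s['orientation'],degrees=True).as_matrix(); print(s['eef_pos'])
# tool z is approx rack x?
print(R.round(2))
for dz in (22.5,24,25.5):
  for u in (85,88): print(dz,u,proj(p,[s['eef_pos']+R@np.array([a,u,-dz*np.sign(R[0,2])]) for a in(-4,4)]).round(1).tolist())
t=cv2.imread('pics/w7.png'); 
a=cv2.resize(t[130:230,240:370],(780,600),interpolation=cv2.INTER_CUBIC)
for k in range(0,130,10): cv2.putText(a,str(240+k),(k*6,10),0,.35,(0,255,255)); cv2.line(a,(k*6,12),(k*6,20),(0,255,255))
for k in range(0,100,10): cv2.putText(a,str(130+k),(0,k*6+4),0,.35,(0,255,255))
cv2.imwrite('pics/z8.png',a)
X=np.array([[-44,-68,14],[-44,68,14],[44,68,14],[-44,23,14],[-44,-23,14]])
print(proj(p,[rackpt(x) for x in X]).round(1).tolist())
E
```

```text
[ 640.14155557 -182.63890495  271.37552104]
[[ 0.07  0.02 -1.  ]
 [ 1.    0.01  0.07]
 [ 0.01 -1.   -0.01]]
22.5 85 [[276.8, 187.4], [286.7, 187.4]]
22.5 88 [[276.9, 186.8], [286.6, 186.8]]
24 85 [[276.8, 185.6], [286.7, 185.6]]
24 88 [[276.9, 185.0], [286.6, 184.9]]
25.5 85 [[276.8, 183.7], [286.7, 183.7]]
25.5 88 [[276.8, 183.1], [286.6, 183.1]]
[[274.8, 144.9], [378.7, 144.4], [373.7, 209.3], [344.3, 144.6], [309.2, 144.8]]
```

View pics/z8.png

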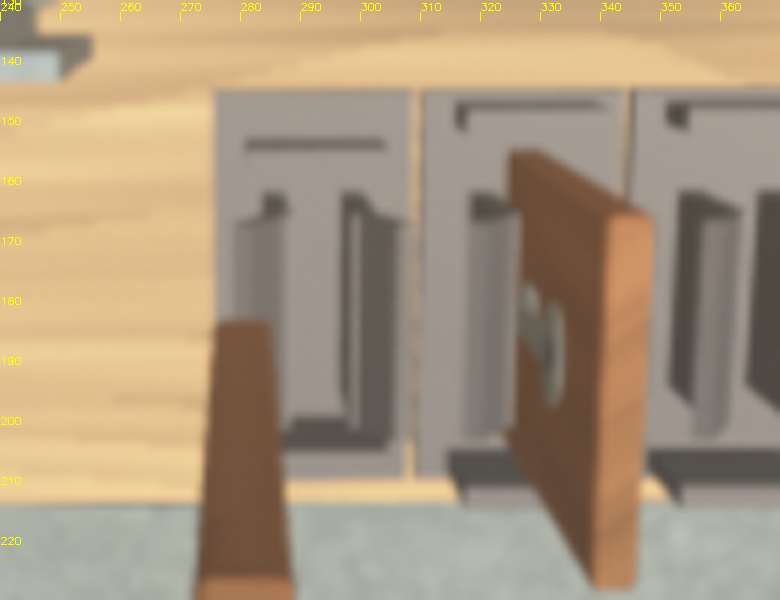

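```bash
python3 - <<'E'
from h import *
T=rackpt([1.2,-45.5,200]); plan(T,RI)
E
```

```text
t 7.4667 pos [ 640.1 -182.6  271.4] F [-0.7  0.1  0.1] op 7.9
shift [ 0.05  0.42 -1.78] n 1.8 turn [-0.011  0.019  0.003] n 0.1
```

Call:
servo_tool(motion="0.02 0.2 -0.3 -0.011 0.019 0.003 1;0.02 0.2 -0.5 0 0 0 1;0 0 -0.5 0 0 0 1;0 0 -0.4 0 0 0 1;0 0 0 0 0 0 1;0 0 0 0 0 0 1")

```text
t: 7.97
eef_pos: [641.9, -153.2, 197.4]
orientation: [-89.7, 0.1, 87.0]
ft_force: [0.9, 0.0, -0.3]
opening: 7.9
```

```bash
python3 - <<'E'
from h import *
T=rackpt([1.2,-45.5,150]); plan(T,RI)
E
```

```text
t 7.9667 pos [ 641.9 -153.2  197.4] F [ 0.9  0.  -0.3] op 7.9
shift [ 0.   -0.32 -1.18] n 1.2 turn [ 0.003 -0.007 -0.014] n 0.1
```

Call:
servo_tool(motion="0 -0.3 0 0.003 -0.007 -0.014 1;0 0 0 0 0 0 1;0 0 0 0 0 0 1")

```text
t: 8.22
eef_pos: [642.7, -163.0, 198.1]
orientation: [-90.0, -0.0, 86.5]
ft_force: [-0.3, 0.6, -1.6]
opening: 7.8
```

```bash
python3 - <<'E'
from h import *
T=rackpt([1.2,-45.5,150]); plan(T,RI)
p=snap('wrist','w9.png');plan(T,RI)
t=cv2.imread('pics/w9.png'); 
cv2.imwrite('pics/z9.png',cv2.resize(t[60:260,200:460],(780,600),interpolation=cv2.INTER_CUBIC))
E
```

```text
t 8.2167 pos [ 642.7 -163.   198.1] F [-0.3  0.6 -1.6] op 7.8
shift [-0.02 -0.07 -1.2 ] n 1.2 turn [-0.     0.    -0.004] n 0.0
t 8.2667 pos [ 642.9 -163.4  198.4] F [ 0.4 -1.  -0.1] op 7.9
shift [-0.02 -0.07 -1.21] n 1.2 turn [ 0.     0.001 -0.004] n 0.0
```

View pics/z9.png

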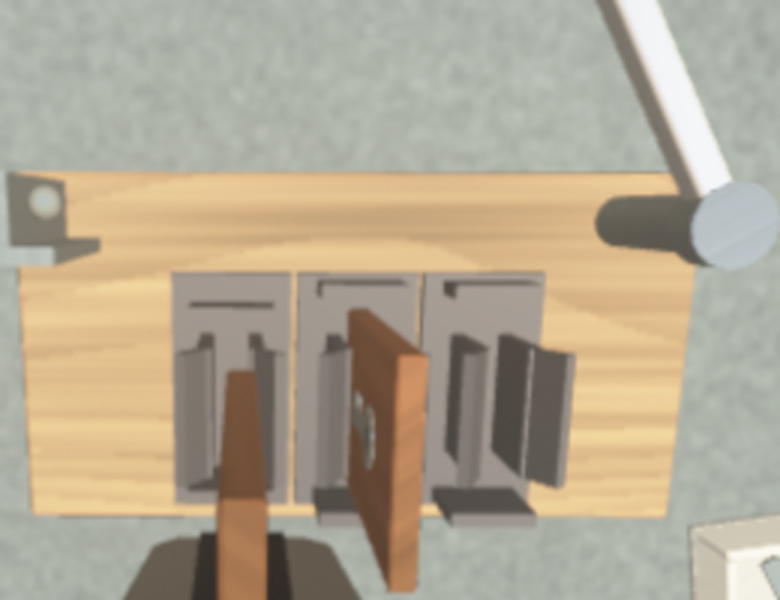

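Call:
servo_tool(motion="-0.02 -0.07 -0.4 0 0 -0.004 1;0 0 -0.4 0 0 0 1;0 0 -0.4 0 0 0 1;0 0 -0.3 0 0 0 1;0 0 0 0 0 0 1")

```text
t: 8.68
eef_pos: [645.1, -168.5, 142.0]
orientation: [-90.6, 0.1, 86.2]
ft_force: [-0.5, -0.2, -0.4]
opening: 7.5
```

```bash
python3 - <<'E'
from h import *
T=rackpt([1.2,-45.5,102]); plan(T,RI)
E
```

```text
t 8.6833 pos [ 645.1 -168.5  142. ] F [-0.5 -0.2 -0.4] op 7.5
shift [-0.08  0.06 -1.  ] n 1.0 turn [0.004 0.013 0.003] n 0.1
```

Call:
servo_tool(motion="-0.08 0.06 0 0.004 0.013 0.003 1;0 0 0 0 0 0 1;0 0 0 0 0 0 1")

```text
t: 8.93
eef_pos: [642.2, -166.4, 143.7]
orientation: [-90.0, -0.0, 86.3]
ft_force: [-0.4, -0.6, -0.4]
opening: 7.9
```

```bash
python3 - <<'E'
from h import *
T=rackpt([1.2,-45.5,102]); plan(T,RI)
E
```

```text
t 8.9333 pos [ 642.2 -166.4  143.7] F [-0.4 -0.6 -0.4] op 7.9
shift [-0.01  0.01 -1.04] n 1.0 turn [-0.     0.     0.001] n 0.0
```

Call:
servo_tool(motion="0 0 -0.25 0 0 0 1;-0.01 0 -0.25 0 0 0 1;-0.01 0 -0.25 0 0 0 1;-0.01 0 -0.15 0 0 0 1;0 0 0 0 0 0 1")

```text
t: 9.35
eef_pos: [642.2, -166.6, 106.4]
orientation: [-90.2, 0.0, 86.3]
ft_force: [-0.7, -1.6, -0.9]
opening: 8.1
```

```bash
python3 - <<'E'
from h import *
T=rackpt([1.2,-45.5,102]); plan(T,RI)
E
```

```text
t 9.35 pos [ 642.2 -166.6  106.4] F [-0.7 -1.6 -0.9] op 8.1
shift [-0.01  0.02 -0.11] n 0.1 turn [0.001 0.005 0.001] n 0.0
```

Call:
servo_tool(motion="0 0 -0.08 0 0 0 1;0 0 -0.06 0 0 0 1;0 0 0 0 0 0 1")

```text
t: 9.6
eef_pos: [643.8, -167.2, 103.6]
orientation: [-90.4, 0.1, 86.3]
ft_force: [0.1, -0.3, -0.4]
opening: 7.7
```

```bash
python3 - <<'E'
from h import *
T=rackpt([1.2,-45.5,102]); plan(T,RI)
E
```

```text
t 9.6 pos [ 643.8 -167.2  103.6] F [ 0.1 -0.3 -0.4] op 7.7
shift [-0.04  0.03 -0.04] n 0.0 turn [0.002 0.009 0.001] n 0.1
```

Call:
servo_tool(motion="-0.03 0.02 -0.08 0.002 0.009 0 1;0 0 -0.05 0 0 0 1;0 0 0 0 0 0 1")

```text
t: 9.85
eef_pos: [645.1, -167.3, 103.4]
orientation: [-90.3, 0.1, 86.3]
ft_force: [0.4, -0.6, -1.7]
opening: 7.6
```

```bash
python3 - <<'E'
from h import *
T=rackpt([1.2,-45.5,102]); plan(T,RI); plan(T,RI)
E
```

```text
t 9.85 pos [ 645.1 -167.3  103.4] F [ 0.4 -0.6 -1.7] op 7.6
shift [-0.08  0.03 -0.03] n 0.1 turn [0.003 0.006 0.   ] n 0.0
t 9.85 pos [ 645.1 -167.3  103.4] F [ 0.4 -0.6 -1.7] op 7.6
shift [-0.08  0.03 -0.03] n 0.1 turn [0.003 0.006 0.   ] n 0.0
```

Call:
servo_tool(motion="-0.08 0.03 -0.15 0.002 0.006 0 1;0 0 -0.15 0 0 0 1")

```text
t: 10.02
eef_pos: [647.2, -167.7, 98.9]
orientation: [-90.7, 0.2, 86.3]
ft_force: [-6.7, 3.5, 38.8]
opening: 7.8
```

```bash
python3 - <<'E'
from h import *
T=rackpt([1.2,-45.5,102]); plan(T,RI); snap('scene','s2.png')
t=cv2.imread('pics/s2.png'); cv2.imwrite('pics/z10.png',cv2.resize(t[180:340,180:380],(800,640))[:600])
E
```

```text
t 10.0167 pos [ 647.2 -167.7   98.9] F [-6.7  3.5 38.8] op 7.8
shift [-0.13  0.04  0.08] n 0.1 turn [0.005 0.015 0.   ] n 0.1
```

View pics/z10.png

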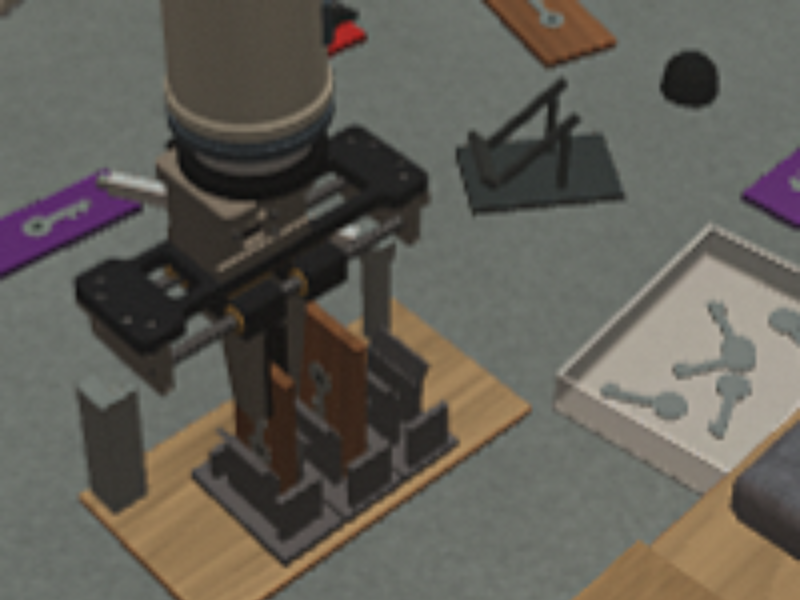

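Call:
servo_tool(motion="-0.05 0 0.05 0 0 0 0.5;0 0 0 0 0 0 0.5;0 0 0 0 0 0 0.5;0 0 0 0 0 0 0.5")

```text
t: 10.4
eef_pos: [646.7, -167.7, 101.5]
orientation: [-90.9, 0.2, 86.3]
ft_force: [-0.2, -0.4, 0.5]
opening: 23.0
```

```bash
python3 - <<'E'
from h import *
T=rackpt([1.2,-45.5,102]); plan(T,RI)
E
```

```text
t 10.4 pos [ 646.7 -167.7  101.5] F [-0.2 -0.4  0.5] op 23.0
shift [-0.12  0.04  0.01] n 0.1 turn [0.005 0.019 0.   ] n 0.1
```

Call:
servo_tool(motion="0 0 0.4 0 0 0 0.5;0 0 0.7 0 0 0 0.5;0 0 0.9 0 0 0 0.5;0 0 0.9 0 0 0 0.5;0 0 0.9 0 0 0 0.5;0 0.3 0.9 0 0 0 0.5;0 0.3 0.5 0 0 0 0.5;0 0 0 0 0 0 0")

```text
t: 11.07
eef_pos: [639.5, -141.7, 307.5]
orientation: [-89.8, -0.0, 86.2]
ft_force: [0.5, -0.6, -0.7]
opening: 27.9
```

```bash
python3 - <<'E'
from h import *
r.camera('wrist'); p=snap('wrist','w10.png')
t=cv2.imread('pics/w10.png'); 
a=cv2.resize(t[130:230,240:370],(780,600),interpolation=cv2.INTER_CUBIC)
for k in range(0,130,10): cv2.putText(a,str(240+k),(k*6,10),0,.35,(0,255,255))
for k in range(0,100,10): cv2.putText(a,str(130+k),(0,k*6+4),0,.35,(0,255,255))
cv2.imwrite('pics/z11.png',a)
print(r.sense()['eef_pos'],'pred top face',proj(p,[rackpt([x,-46+y,130]) for x in(-24,24) for y in(-4,4)]).round(1).tolist())
print('third',proj(p,[rackpt([x,y,130]) for x in(-32,32) for y in(-4,4)]).round(1).tolist())
E
```

```text
[ 638.11605068 -142.65328602  303.30078206] pred top face [[254.3, 175.3], [261.6, 175.3], [255.2, 217.9], [262.3, 217.9]]
third [[296.7, 167.8], [304.1, 167.8], [296.1, 224.7], [303.2, 224.7]]
```

View pics/z11.png

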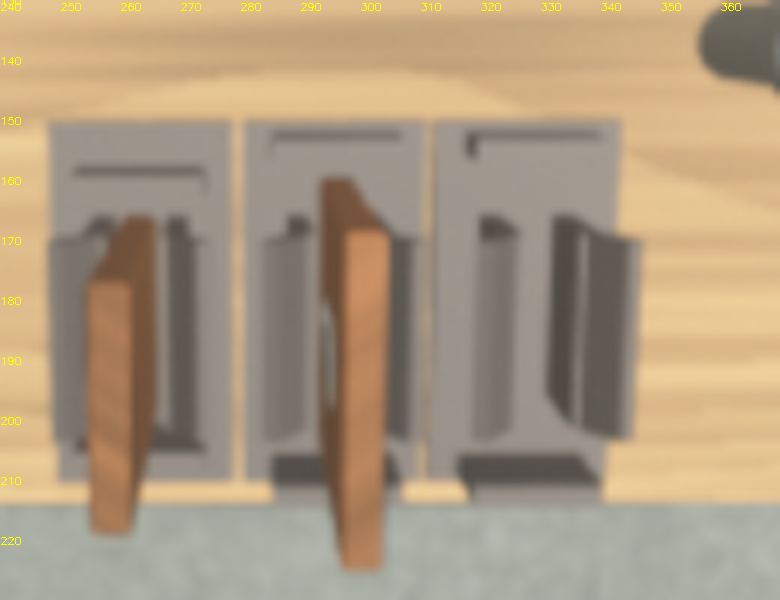

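Call:
servo_tool(motion="-0.43 0.97 0 0 0 -0.03 -1;-0.43 0.97 0 0 0 -0.03 -1;-0.43 0.97 0 0 0 -0.03 -1;-0.43 0.97 0 0 0 -0.03 -1;-0.43 0.97 0 0 0 -0.03 -1;-0.43 0.97 0 0 0 -0.03 -1;-0.43 0.97 -0.2 0 0 -0.03 -1;-0.43 0.97 -0.3 0 0 -0.03 -1;-0.43 0.97 -0.4 0 0 -0.03 -1;-0.43 0.97 -0.5 0 0 -0.03 -1")

```text
t: 12.0
eef_pos: [463.3, 220.9, 229.3]
orientation: [-88.0, 0.7, 71.4]
ft_force: [0.5, 0.9, -0.5]
opening: 91.9
```

```bash
cat >> h.py <<'E'
RF=RM(np.array([np.cos(np.radians(72.4)),np.sin(np.radians(72.4)),0]),np.array([0,0,-1.]))
E
python3 - <<'E'
from h import *
plan([432,325.7,120],RF)
E
```

```text
t 12.0 pos [463.3 220.9 229.3] F [ 0.5  0.9 -0.5] op 91.9
shift [-0.78  2.62 -2.73] n 2.7 turn [ 0.002 -0.047  0.022] n 0.3
```

Call:
servo_tool(motion="-0.26 0.87 -0.9 0 -0.015 0.007 -1;-0.26 0.87 -0.9 0 -0.015 0.007 -1;-0.26 0.87 -0.9 0 -0.015 0.007 -1;0 0 0 0 0 0 -1;0 0 0 0 0 0 -1;0 0 0 0 0 0 -1")

```text
t: 12.5
eef_pos: [426.8, 302.1, 127.2]
orientation: [-89.1, 1.2, 72.6]
ft_force: [-0.2, 0.1, -0.1]
opening: 92.1
```

```bash
python3 - <<'E'
from h import *
plan([432,325.7,120],RF)
p=snap('wrist','w11.png')
a=np.radians(-17.6); L=np.array([np.cos(a),np.sin(a),0]);W=np.array([-np.sin(a),np.cos(a),0])
print(proj(p,[np.array([432,325.7,8])+58*i*L+32*j*W for i in(1,-1) for j in (1,-1)]).round(1).tolist())
E
```

```text
t 12.5 pos [426.8 302.1 127.2] F [-0.2  0.1 -0.1] op 92.1
shift [ 0.13  0.59 -0.18] n 0.6 turn [ 0.019 -0.027 -0.005] n 0.2
[[340.2, 263.7], [274.1, 262.9], [346.4, 141.1], [274.1, 140.8]]
```

View pics/w11.png

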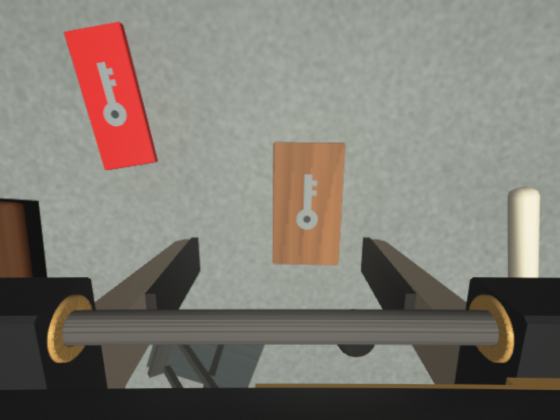

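Call:
servo_tool(motion="0.13 0.58 -0.5 0.019 -0.027 -0.005 -1;0 0 -0.5 0 0 0 -1;0 0 0 0 0 0 -1;0 0 0 0 0 0 -1")

```text
t: 12.88
eef_pos: [437.0, 322.8, 89.6]
orientation: [-90.2, -0.3, 72.0]
ft_force: [0.2, -1.0, 0.4]
opening: 91.7
```

```bash
python3 - <<'E'
from h import *
plan([432,325.7,3],RF)
E
```

```text
t 12.8833 pos [437.  322.8  89.6] F [ 0.2 -1.   0.4] op 91.7
shift [-0.12  0.07 -2.16] n 2.2 turn [-0.004  0.007  0.008] n 0.1
```

Call:
servo_tool(motion="-0.12 0.07 -0.6 -0.004 0.007 0.008 -1;0 0 -0.6 0 0 0 -1;0 0 -0.4 0 0 0 -1;0 0 0 0 0 0 -1;0 0 0 0 0 0 -1")

```text
t: 13.3
eef_pos: [438.3, 324.2, 31.5]
orientation: [-90.3, -0.4, 72.1]
ft_force: [0.3, -0.8, 0.8]
opening: 91.9
```

```bash
python3 - <<'E'
from h import *
plan([432,325.7,3],RF)
E
```

```text
t 13.3 pos [438.3 324.2  31.5] F [ 0.3 -0.8  0.8] op 91.9
shift [-0.16  0.04 -0.71] n 0.7 turn [-0.006  0.01   0.007] n 0.1
```

Call:
servo_tool(motion="-0.16 0.04 -0.35 -0.006 0.01 0.007 -1;0 0 -0.3 0 0 0 -1;0 0 0 0 0 0 -1;0 0 0 0 0 0 -1")

```text
t: 13.63
eef_pos: [434.3, 326.6, 7.7]
orientation: [-90.2, -0.2, 72.3]
ft_force: [1.2, 0.3, 0.2]
opening: 91.9
```

```bash
python3 - <<'E'
from h import *
plan([432,325.7,3],RF)
E
```

```text
t 13.6333 pos [434.3 326.6   7.7] F [1.2 0.3 0.2] op 91.9
shift [-0.06 -0.02 -0.12] n 0.1 turn [-0.004  0.005  0.002] n 0.0
```

Call:
servo_tool(motion="-0.06 -0.02 -0.14 -0.004 0.005 0 -1;0 0 -0.03 0 0 0 1;0 0 0 0 0 0 1;0 0 0 0 0 0 1;0 0 0 0 0 0 1;0 0 0 0 0 0 1", newtons=20)

```text
t: 14.13
eef_pos: [431.9, 326.2, 1.0]
orientation: [-90.0, -0.0, 72.4]
ft_force: [-0.4, -0.2, -1.1]
opening: 63.8
```

```bash
python3 - <<'E'
from h import *
plan([432,325.7,3],RF)
E
```

```text
t 14.1333 pos [431.9 326.2   1. ] F [-0.4 -0.2 -1.1] op 63.8
shift [ 0.   -0.01  0.05] n 0.0 turn [-0.     0.     0.001] n 0.0
```

```bash
cat >> h.py <<'E'
Yr=rz(RY)@np.array([0,1.,0]); RL=RM(-Yr,-N)
def onrest():
    s=r.sense(); d=s['eef_pos']-restpt([35,0,18]); print('u',round(-d@D,1),'n',round(d@N,1),'y',round(d@Yr,1))
E
python3 - <<'E'
from h import *
print(corner(62,71)); plan(corner(62,71),RL)
E
```

```text
[529.02850484 145.87833793 112.0452019 ]
t 14.1333 pos [431.9 326.2   1. ] F [-0.4 -0.2 -1.1] op 63.8
shift [ 2.43 -4.51  2.78] n 4.5 turn [ 0.331 -1.012  1.503] n 11.6
```

Call:
servo_tool(motion="0 0 0.5 0 0 0 1;0 0 0.9 0 0 0 1;0 0 0.9 0 0 0 1;0 0 0.9 0 0 0 1;0 0 0.9 0 0 0 1;0.1 -0.3 0.5 0.028 -0.085 0.126 1;0.1 -0.4 0 0.028 -0.085 0.126 1;0.2 -0.4 0 0.028 -0.085 0.126 1;0.2 -0.4 0 0.028 -0.085 0.126 1;0.2 -0.4 0 0.028 -0.085 0.126 1", newtons=35)

```text
t: 14.97
eef_pos: [463.7, 252.5, 196.7]
orientation: [-108.8, -7.0, 102.0]
ft_force: [0.2, 0.3, -1.1]
opening: 63.7
```

```bash
python3 - <<'E'
from h import *
plan(corner(62,71),RL);plan(corner(62,111),RL)
print(r.sense()['joint_positions'].round(1))
E
```

```text
t 14.9667 pos [463.7 252.5 196.7] F [ 0.2  0.3 -1.1] op 63.7
shift [ 1.63 -2.66 -2.12] n 2.7 turn [ 0.193 -0.583  0.878] n 6.7
t 14.9667 pos [463.7 252.5 196.7] F [ 0.2  0.3 -1.1] op 63.7
shift [ 1.22 -3.24 -1.41] n 3.2 turn [ 0.193 -0.583  0.878] n 6.7
[ 27.4   3.  121.3   2.5  35.8 -75.2]
```

Call:
servo_tool(motion="0.15 -0.4 0 0.028 -0.085 0.126 1;0.15 -0.4 0 0.028 -0.085 0.126 1;0.15 -0.4 0 0.028 -0.085 0.126 1;0.15 -0.4 -0.1 0.028 -0.085 0.126 1;0.15 -0.4 -0.3 0.028 -0.085 0.126 1;0.15 -0.4 -0.3 0.028 -0.085 0.126 1;0.15 -0.4 -0.3 0.028 -0.085 0.126 1;0 0 0 0 0 0 1;0 0 0 0 0 0 1")

```text
t: 15.72
eef_pos: [476.7, 199.2, 176.8]
orientation: [-121.5, -7.3, 124.3]
ft_force: [0.1, 0.2, -1.7]
opening: 63.3
```

```bash
python3 - <<'E'
from h import *
plan(corner(62,71),RL);onrest()
print(r.sense()['joint_positions'].round(1)); snap('scene','s3.png');
t=cv2.imread('pics/s3.png'); cv2.imwrite('pics/z12.png',cv2.resize(t[100:260,220:420],(800,640))[:600])
snap('wrist','w12.png')
E
```

```text
t 15.7167 pos [476.7 199.2 176.8] F [ 0.1  0.2 -1.7] op 63.3
shift [ 1.31 -1.33 -1.62] n 1.6 turn [ 0.093 -0.33   0.413] n 3.4
u 116.5 n 108.1 y -73.7
[   9.8    2.9  130.3   44.3   26.9 -149.1]
```

View pics/z12.png

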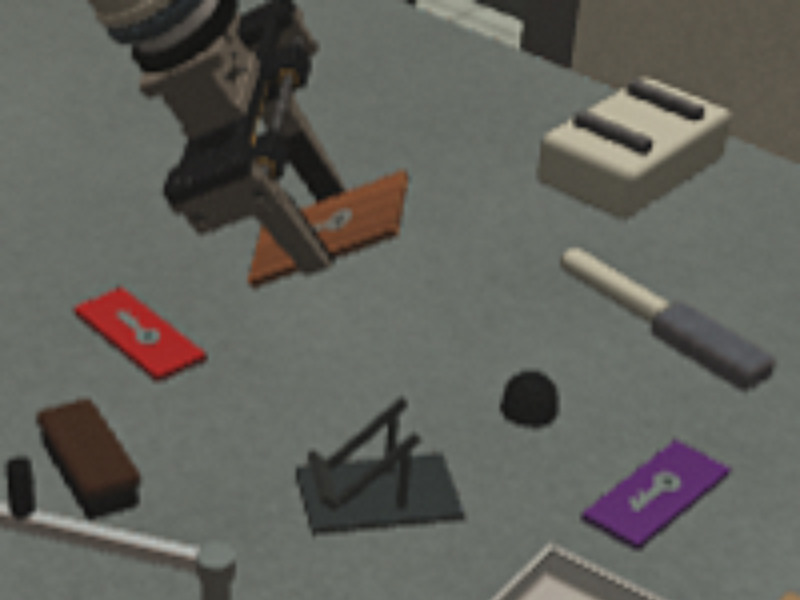

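View pics/w12.png

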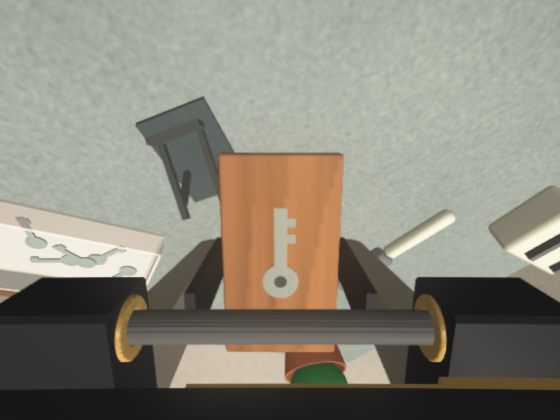

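```bash
python3 - <<'E'
from h import *
def base(j): return Ro.from_euler('ZYZYZ',[j[0],j[1]+j[2],j[3],j[4],j[5]],degrees=True).as_matrix()
s=r.sense(); j=s['joint_positions']; R=Ro.from_euler('xyz',s['orientation'],degrees=True).as_matrix()
C=base(j).T@R; print(C.round(2))
j0=[63.576,20.25,93.62,0,66.19,-.137]; R0=Ro.from_euler('xyz',[-90,0.058,63.71],degrees=True).as_matrix()
print((base(j0).T@R0).round(2)); C=(base(j0).T@R0).round(0)
print('t',s['t'],j)
# positional: wrist centre offset: solve joint angles given R and assumed j1,j2+j3
for nm,Rt in (('RL',RL),('RL180',RM(Yr,-N)),('RP',RP)):
  for j1 in (0,10,20):
    for f in (115,130,140):
      M=Ro.from_euler('ZY',[j1,f],degrees=True).as_matrix().T@Rt@C.T
      print(nm,j1,f,Ro.from_matrix(M).as_euler('ZYZ',degrees=True).round(0))
E
```

```text
Traceback (most recent call last):
  File "scipy/spatial/transform/_rotation.pyx", line 1413, in scipy.spatial.transform._rotation.Rotation.from_euler
ValueError: Expected axis specification to be a non-empty string of upto 3 characters, got ZYZYZ
```

```bash
cat >> h.py <<'E'
def fb(j): return (Ro.from_euler('ZYZ',[j[0],j[1]+j[2],j[3]],degrees=True)*Ro.from_euler('YZ',[j[4],j[5]],degrees=True)).as_matrix()
CT=(fb([63.576,20.25,93.62,0,66.19,-.137]).T@Ro.from_euler('xyz',[-90,0.058,63.71],degrees=True).as_matrix()).round(0)
E
python3 - <<'E'
from h import *
s=r.sense(); j=s['joint_positions']; R=Ro.from_euler('xyz',s['orientation'],degrees=True).as_matrix()
print((fb(j).T@R).round(2),CT,s['t'],j.round(1))
for nm,Rt in (('RL',RL),('RL180',RM(Yr,-N)),('RP',RP)):
  for j1 in (0,10,20):
    for f in (120,138):
      M=Ro.from_euler('ZY',[j1,f],degrees=True).as_matrix().T@Rt@CT.T
      print(nm,j1,f,Ro.from_matrix(M).as_euler('ZYZ',degrees=True).round(0))
E
```

```text
[[-1.  0. -0.]
 [-0. -0.  1.]
 [ 0.  1.  0.]] [[-1. -0. -0.]
 [-0. -0.  1.]
 [-0.  1.  0.]] 15.8167 [   9.9    2.9  130.2   44.3   26.9 -149. ]
RL 0 120 [  55.   44. -179.]
RL 0 138 [ 74.  36. 155.]
RL 10 120 [  54.   37. -172.]
RL 10 138 [ 79.  30. 158.]
RL 20 120 [  51.   30. -162.]
RL 20 138 [ 85.  23. 160.]
RL180 0 120 [55. 44.  1.]
RL180 0 138 [ 74.  36. -25.]
RL180 10 120 [54. 37.  8.]
RL180 10 138 [ 79.  30. -22.]
RL180 20 120 [51. 30. 18.]
RL180 20 138 [ 85.  23. -20.]
RP 0 120 [-35.  90. -44.]
RP 0 138 [-36.  76. -34.]
RP 10 120 [-29.  95. -37.]
RP 10 138 [-30.  79. -28.]
RP 20 120 [-24.  99. -29.]
RP 20 138 [-23.  82. -22.]
```

```bash
cat >> h.py <<'E'
RL2=RM(Yr,-N)
E
python3 - <<'E'
from h import *
dv,rv=plan(corner(62,71),RL2); s=r.sense(); R0=Ro.from_euler('xyz',s['orientation'],degrees=True).as_matrix()
print('tool y',R0[:,1].round(3),np.linalg.norm(rv)*45, (rv/np.linalg.norm(rv)).round(3))
E
```

```text
t 15.8167 pos [476.7 199.9 177.1] F [-0.2  0.7 -0.4] op 63.4
shift [ 1.31 -1.35 -1.63] n 1.6 turn [ 1.476  1.686 -2.769] n 22.4
tool y [ 0.37   0.385 -0.846] 160.2832006930043 [ 0.414  0.473 -0.777]
```

Call:
servo_tool(motion="0 0 0.1 0.064 0.073 -0.12 1;0 0 0.1 0.064 0.073 -0.12 1;0 0 0 0.064 0.073 -0.12 1;0 0 0 0.064 0.073 -0.12 1;0 0 0 0.064 0.073 -0.12 1;0 0 0 0.064 0.073 -0.12 1;0 0 0 0.064 0.073 -0.12 1;0 0 0 0.064 0.073 -0.12 1;0 0 0 0.064 0.073 -0.12 1;0 0 0 0.064 0.073 -0.12 1")

```text
t: 16.65
eef_pos: [477.5, 206.5, 191.2]
orientation: [-86.0, -35.5, 52.2]
ft_force: [-0.1, 0.2, -0.6]
opening: 63.3
```

```bash
python3 - <<'E'
from h import *
dv,rv=plan(corner(62,91),RL2);print(r.sense()['joint_positions'].round(1))
E
```

```text
t 16.65 pos [477.5 206.5 191.2] F [-0.1  0.2 -0.6] op 63.3
shift [ 1.08 -1.8  -1.63] n 1.8 turn [ 0.818  0.928 -1.536] n 12.4
[  3.9   4.6 127.9  52.   37.4 -89.3]
```

Call:
servo_tool(motion="0.08 -0.15 0 0.064 0.073 -0.12 1;0.08 -0.15 0 0.064 0.073 -0.12 1;0.08 -0.15 0 0.064 0.073 -0.12 1;0.08 -0.15 0 0.064 0.073 -0.12 1;0.08 -0.15 0 0.064 0.073 -0.12 1;0.08 -0.15 0 0.064 0.073 -0.12 1;0.08 -0.15 0 0.064 0.073 -0.12 1;0.08 -0.15 0 0.064 0.073 -0.12 1;0.08 -0.15 0 0.064 0.073 -0.12 1;0.08 -0.15 0 0.064 0.073 -0.12 1")

```text
t: 17.48
eef_pos: [510.6, 150.6, 195.2]
orientation: [-47.5, -9.8, -22.0]
ft_force: [-0.1, -0.1, -0.8]
opening: 63.4
```

```bash
python3 - <<'E'
from h import *
dv,rv=plan(corner(62,91),RL2);print(r.sense()['joint_positions'].round(1));onrest()
E
```

```text
t 17.4833 pos [510.6 150.6 195.2] F [-0.1 -0.1 -0.8] op 63.4
shift [ 0.25 -0.4  -1.73] n 1.7 turn [ 0.154  0.164 -0.308] n 2.4
[ -8.9   8.6 128.   64.6  44.2 -39.8]
u 115.9 n 134.8 y -17.7
```

Call:
servo_tool(motion="0.08 -0.13 -0.3 0.05 0.055 -0.1 1;0.08 -0.13 -0.3 0.05 0.055 -0.1 1;0.08 -0.13 -0.5 0.05 0.05 -0.1 1;0 0 -0.5 0 0 0 1;0 0 0 0 0 0 1;0 0 0 0 0 0 1")

```text
t: 17.98
eef_pos: [522.7, 136.5, 132.0]
orientation: [-45.2, 0.8, -36.8]
ft_force: [0.0, -1.0, -0.9]
opening: 63.5
```

```bash
python3 - <<'E'
from h import *
dv,rv=plan(corner(62,61),RL2);print(r.sense()['joint_positions'].round(1));onrest()
E
```

```text
t 17.9833 pos [522.7 136.5 132. ] F [ 0.  -1.  -0.9] op 63.5
shift [ 0.26  0.38 -0.68] n 0.7 turn [-0.007 -0.017  0.015] n 0.1
[-10.6  17.1 130.8  79.3  40.4 -41.1]
u 68.2 n 93.1 y 0.4
```

Good. Move to n=41 at u=62, and check with the scene camera.

Call:
servo_tool(motion="0.2 0.3 -0.5 -0.007 -0.017 0.015 1;0.1 0.15 -0.3 0 0 0 1;0.1 0.1 -0.2 0 0 0 1;0 0 0 0 0 0 1;0 0 0 0 0 0 1")

```text
t: 18.4
eef_pos: [542.2, 162.4, 97.1]
orientation: [-44.8, -0.2, -35.8]
ft_force: [-0.6, -0.5, -1.1]
opening: 63.6
```

```bash
python3 - <<'E'
from h import *
dv,rv=plan(corner(62,1),RL2);onrest()
p=snap('scene','s4.png')
t=cv2.imread('pics/s4.png'); cv2.imwrite('pics/z13.png',cv2.resize(t[120:280,220:420],(800,640))[:600])
p=snap('wrist','w13.png')
E
```

```text
t 18.4 pos [542.2 162.4  97.1] F [-0.6 -0.5 -1.1] op 63.6
shift [ 0.4   0.59 -0.86] n 0.9 turn [-0.001  0.007 -0.007] n 0.1
u 66.4 n 45.5 y 0.9
```

View pics/z13.png

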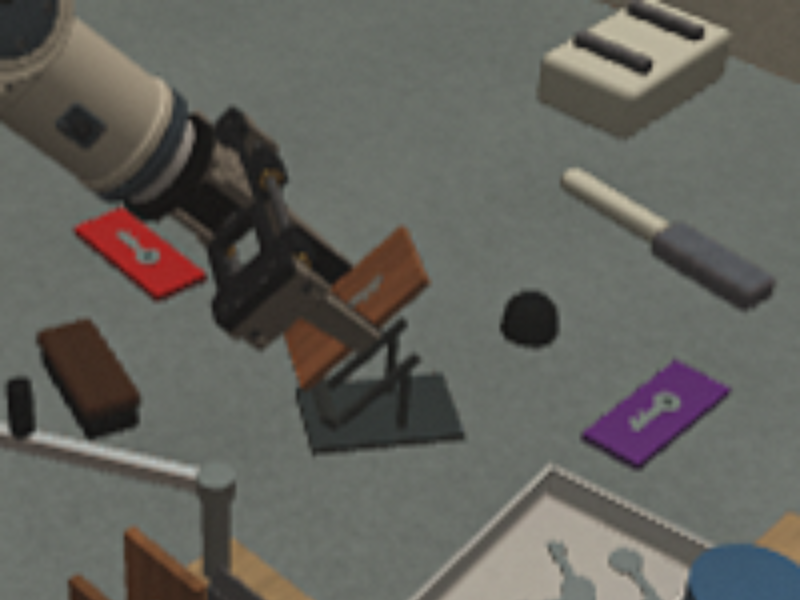

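View pics/w13.png

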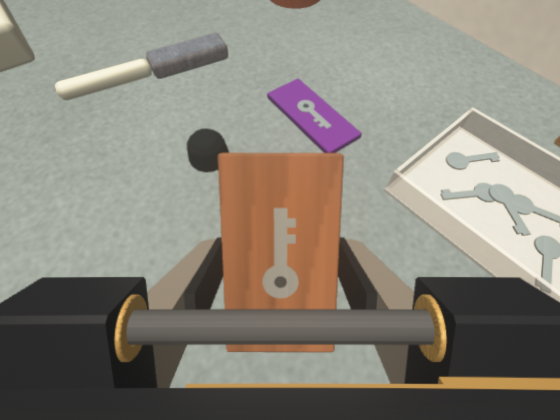

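Call:
servo_tool(motion="0.17 0.25 -0.35 0 0.007 -0.007 1;0.15 0.2 -0.3 0 0 0 1;0 0 0 0 0 0 1;0 0 0 0 0 0 1")

```text
t: 18.83
eef_pos: [557.1, 179.6, 75.6]
orientation: [-44.7, -0.3, -36.2]
ft_force: [0.5, 0.1, -0.2]
opening: 63.2
```

```bash
python3 - <<'E'
from h import *
dv,rv=plan(corner(61,1),RL2);onrest()
E
```

```text
t 18.8333 pos [557.1 179.6  75.6] F [ 0.5  0.1 -0.2] op 63.2
shift [ 0.02  0.14 -0.35] n 0.3 turn [-0.001  0.008  0.002] n 0.1
u 67.2 n 14.3 y 2.8
```

Call:
servo_tool(motion="0.01 0.1 -0.2 0 0.008 0.002 1;0.03 0.05 -0.15 0 0 0 1;0 0 0 0 0 0 1")

```text
t: 19.08
eef_pos: [559.3, 185.2, 63.7]
orientation: [-44.8, -0.1, -36.1]
ft_force: [-0.6, -0.5, -2.0]
opening: 63.7
```

```bash
python3 - <<'E'
from h import *
dv,rv=plan(corner(61,1),RL2);onrest()
E
```

```text
t 19.0833 pos [559.3 185.2  63.7] F [-0.6 -0.5 -2. ] op 63.7
shift [-0.04  0.   -0.05] n 0.0 turn [-0.002  0.004  0.001] n 0.0
u 62.9 n 1.7 y 1.3
```

Call:
servo_tool(motion="-0.05 -0.06 -0.1 0 0 0 1;-0.02 -0.03 -0.06 0 0 0 1;0 0 0 0 0 0 1")

```text
t: 19.33
eef_pos: [558.1, 183.1, 61.4]
orientation: [-44.2, -0.2, -36.1]
ft_force: [-1.5, -3.0, -0.6]
opening: 63.4
```

```bash
python3 - <<'E'
from h import *
dv,rv=plan(corner(61,1),RL2);onrest()
p=snap('scene','s5.png')
t=cv2.imread('pics/s5.png'); cv2.imwrite('pics/z14.png',cv2.resize(t[120:280,220:420],(800,640))[:600])
E
```

```text
t 19.3333 pos [558.1 183.1  61.4] F [-1.5 -3.  -0.6] op 63.4
shift [-0.01  0.06  0.01] n 0.1 turn [-0.013  0.014 -0.001] n 0.1
u 59.6 n 1.8 y 1.6
```

View pics/z14.png

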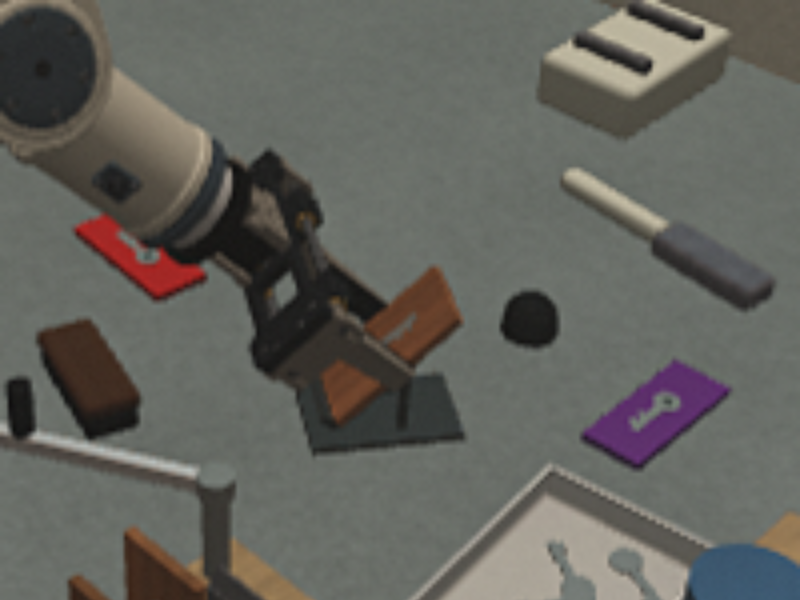

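Call:
servo_tool(motion="0 0 0 0 0 0 -0.8;0 0 0 0 0 0 -0.8;0 0 0 0 0 0 -0.8;0 0 0 0 0 0 -0.8;-0.2 -0.28 0.35 0 0 0 -0.8;-0.35 -0.45 0.6 0 0 0 -0.8;-0.35 -0.45 0.6 0 0 0 -0.8;-0.3 -0.4 0.6 0 0 0 -0.8;0 0 0.3 0 0 0 -0.8")

```text
t: 20.13
eef_pos: [505.4, 117.9, 156.8]
orientation: [-44.7, 0.2, -35.9]
ft_force: [0.1, -0.0, -0.3]
opening: 83.2
```

```bash
python3 - <<'E'
from h import *
onrest(); p=snap('scene','s6.png')
dv,rv=plan(corner(175,4),RP);print(r.sense()['joint_positions'].round(1))
t=cv2.imread('pics/s6.png'); cv2.imwrite('pics/z15.png',cv2.resize(t[120:280,220:420],(800,640))[:600])
E
```

```text
u 67.8 n 128.4 y -2.6
t 20.1833 pos [507.1 118.4 158.6] F [ 1.7 -0.1  1.5] op 82.9
shift [ 2.42  3.26 -0.35] n 3.3 turn [-1.255  0.9    2.178] n 16.8
[-14.3  13.1 131.4  73.8  43.7 -38.5]
```

View pics/z15.png

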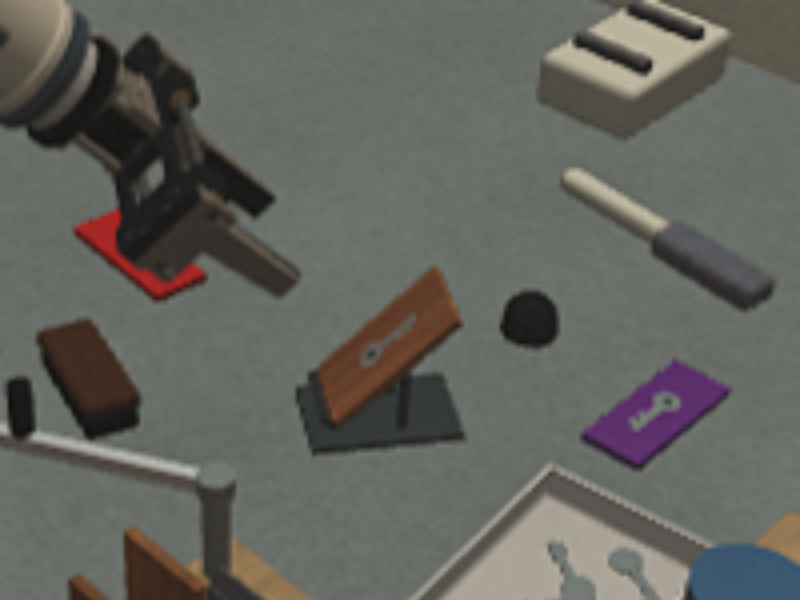

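Call:
servo_tool(motion="0 0 0.8 -0.073 0.052 0.126 0.1;0 0 0.8 -0.073 0.052 0.126 0.1;0 0 0.8 -0.073 0.052 0.126 0.1;0.1 0.15 0.5 -0.073 0.052 0.126 0.1;0.15 0.2 0.3 -0.073 0.052 0.126 0.1;0.15 0.2 0 -0.073 0.052 0.126 0.1;0.15 0.2 0 -0.073 0.052 0.126 0.1;0.15 0.2 0 -0.073 0.052 0.126 0.1;0.15 0.2 0 -0.073 0.052 0.126 0.1;0.15 0.2 0 -0.073 0.052 0.126 0.1")

```text
t: 21.02
eef_pos: [548.7, 177.3, 276.6]
orientation: [-79.0, 16.9, 16.4]
ft_force: [0.6, -0.4, -0.6]
opening: 41.2
```

```bash
python3 - <<'E'
from h import *
onrest()
dv,rv=plan(corner(175,4),RP);print(r.sense()['joint_positions'].round(1))
E
```

```text
u 204.5 n 161.2 y -2.6
t 21.0167 pos [548.7 177.3 276.6] F [ 0.6 -0.4 -0.6] op 41.2
shift [ 1.38  1.79 -3.3 ] n 3.3 turn [-0.544  0.395  0.941] n 7.3
[11.8 23.4 83.6  9.7 90.7 -4.4]
```

Call:
servo_tool(motion="0.17 0.22 0 -0.073 0.052 0.126 0.1;0.17 0.22 0 -0.073 0.052 0.126 0.1;0.17 0.22 0 -0.073 0.052 0.126 0.1;0.17 0.22 0 -0.073 0.052 0.126 0.1;0.17 0.22 -0.2 -0.073 0.052 0.126 0.1;0.17 0.22 -0.5 -0.073 0.052 0.126 0.1;0.17 0.22 -0.5 -0.073 0.052 0.126 0.1;0.1 0.15 -0.5 0 0 0 0.1;0 0 0 0 0 0 0.1;0 0 0 0 0 0 0.1")

```text
t: 21.85
eef_pos: [600.0, 264.5, 190.2]
orientation: [-87.8, 44.3, 55.3]
ft_force: [0.2, 0.1, 0.7]
opening: 41.5
```

```bash
python3 - <<'E'
from h import *
onrest()
dv,rv=plan(corner(175,5),RP);print(r.sense()['joint_positions'].round(1))
E
```

```text
u 214.6 n 28.9 y -12.5
t 21.85 pos [600.  264.5 190.2] F [0.2 0.1 0.7] op 41.5
shift [ 0.09 -0.41 -1.12] n 1.1 turn [-0.032 -0.019  0.003] n 0.2
[ 31.5  49.9  58.6 -15.6 113.1 -23.6]
```

Call:
servo_tool(motion="0.05 -0.2 -0.5 -0.032 -0.019 0.003 0.1;0.05 -0.2 -0.5 0 0 0 0.1;0 0 0 0 0 0 0.1;0 0 0 0 0 0 0.1")

```text
t: 22.18
eef_pos: [603.6, 248.0, 152.1]
orientation: [-89.7, 44.8, 54.0]
ft_force: [0.0, 0.1, -0.3]
opening: 41.5
```

```bash
python3 - <<'E'
from h import *
onrest()
dv,rv=plan(corner(81,5),RP)
p=snap('wrist','w14.png')
print(proj(p,[corner(116,a)+b*Yr for a in(0,8) for b in (-32,32)]).round(1))
t=cv2.imread('pics/w14.png'); a=cv2.resize(t[100:300,200:460],(780,600))
for k in range(0,260,20): cv2.putText(a,str(200+k),(k*3,10),0,.35,(0,255,255))
for k in range(0,200,20): cv2.putText(a,str(100+k),(0,k*3+4),0,.35,(0,255,255))
cv2.imwrite('pics/z16.png',a)
E
```

```text
u 179.7 n 9.9 y 0.1
t 22.1833 pos [603.6 248.  152.1] F [ 0.   0.1 -0.3] op 41.5
shift [-0.98 -1.34 -1.83] n 1.8 turn [-0.006 -0.001  0.003] n 0.0
[[294.2 180.2]
 [293.2 261. ]
 [283.3 180.2]
 [283.  261. ]]
```

View pics/z16.png

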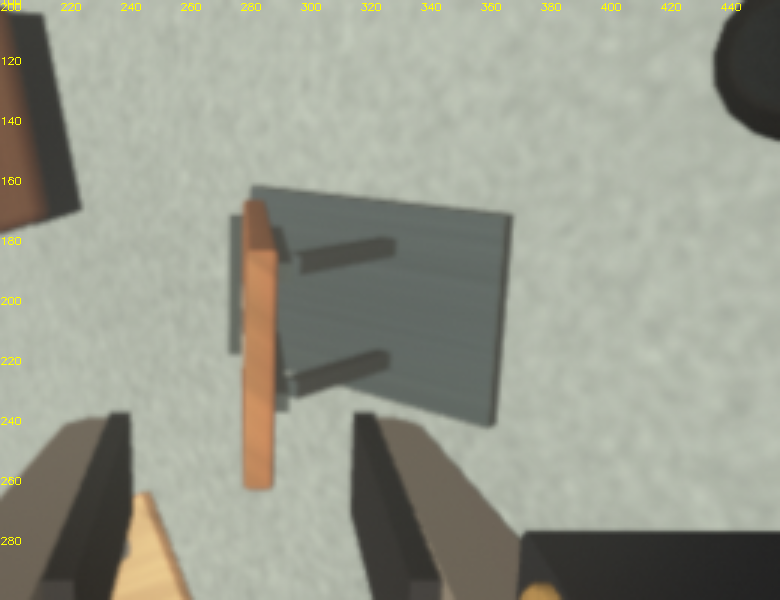

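Call:
servo_tool(motion="-0.3 -0.43 -0.58 -0.006 0 0.003 0.1;-0.3 -0.43 -0.58 0 0 0 0.1;-0.3 -0.43 -0.58 0 0 0 0.1;0 0 0 0 0 0 0.1;0 0 0 0 0 0 0.1")

```text
t: 22.65
eef_pos: [570.5, 196.4, 91.4]
orientation: [-90.3, 44.1, 53.4]
ft_force: [1.1, 0.3, 1.0]
opening: 41.0
```

```bash
python3 - <<'E'
from h import *
onrest()
dv,rv=plan(corner(82,6.5)+1.5*Yr,RP)
E
```

```text
u 93.5 n 10.3 y 3.7
t 22.65 pos [570.5 196.4  91.4] F [1.1 0.3 1. ] op 41.0
shift [-0.13 -0.08 -0.27] n 0.3 turn [-0.013  0.016  0.005] n 0.1
```

Call:
servo_tool(motion="-0.13 -0.08 -0.3 -0.013 0.016 0.005 0.1;0 0 0 0 0 0 0.1;0 0 0 0 0 0 1;0 0 0 0 0 0 1;0 0 0 0 0 0 1;0 0 0 0 0 0 1;0 0 0 0 0 0 1;0 0 0 0 0 0 1;0 0 0 0 0 0 1;0 0 0 0 0 0 1", newtons=25)

```text
t: 23.48
eef_pos: [569.6, 196.9, 84.8]
orientation: [-90.3, 44.6, 53.7]
ft_force: [-0.5, -0.9, 0.1]
opening: 7.9
```

```bash
python3 - <<'E'
from h import *
onrest()
plan(rackpt([0,46,265]),RI)
E
```

```text
u 88.8 n 5.7 y 2.7
t 23.4833 pos [569.6 196.9  84.8] F [-0.5 -0.9  0.1] op 7.9
shift [ 1.93 -6.79  4.51] n 6.8 turn [ 0.945 -0.336  0.685] n 7.6
```

Call:
servo_tool(motion="0.31 0.43 0.53 0 0 0 1;0.31 0.43 0.53 0 0 0 1;0.1 -0.3 0.9 0.095 -0.034 0.069 1;0.1 -0.6 0.9 0.095 -0.034 0.069 1;0.1 -0.8 0.9 0.095 -0.034 0.069 1;0.1 -0.9 0.6 0.095 -0.034 0.069 1;0.1 -0.9 0.4 0.095 -0.034 0.069 1;0.1 -0.9 0.1 0.095 -0.034 0.069 1;0.1 -0.9 0 0.095 -0.034 0.069 1;0.1 -0.5 0 0.095 -0.034 0.069 1")

```text
t: 24.32
eef_pos: [625.1, 1.4, 268.9]
orientation: [-88.9, 8.6, 82.7]
ft_force: [0.2, 0.2, -1.4]
opening: 8.2
```

```bash
python3 - <<'E'
from h import *
plan(rackpt([0,46,265]),RI)
E
```

```text
t 24.3167 pos [625.1   1.4 268.9] F [ 0.2  0.2 -1.4] op 8.2
shift [ 0.54 -1.9  -0.1 ] n 1.9 turn [ 0.188 -0.043  0.083] n 1.3
```

Call:
servo_tool(motion="0.2 -0.5 0 0.06 -0.014 0.027 1;0.2 -0.5 0 0.06 -0.014 0.027 1;0.1 -0.4 0 0.06 -0.014 0.027 1;0 0 0 0 0 0 1;0 0 0 0 0 0 1;0 0 0 0 0 0 1")

```text
t: 24.82
eef_pos: [644.6, -66.3, 274.2]
orientation: [-90.7, -0.2, 86.0]
ft_force: [-0.0, 0.3, -0.9]
opening: 8.0
```

```bash
python3 - <<'E'
from h import *
plan(rackpt([0,46,200]),RI)
p=snap('wrist','w15.png'); s=r.sense(); R=Ro.from_euler('xyz',s['orientation'],degrees=True).as_matrix()
for dz in (31,32,33,34,35): print(dz,proj(p,[s['eef_pos']+R@np.array([a,88.8,dz]) for a in(-4,4)]).round(1).tolist())
print(proj(p,[rackpt(x) for x in [[-44,24,14],[-44,68,14]]]).round(1).tolist())
t=cv2.imread('pics/w15.png'); a=cv2.resize(t[110:240,200:370],(782,598),interpolation=cv2.INTER_CUBIC)
for k in range(0,170,10): cv2.putText(a,str(200+k),(int(k*4.6),10),0,.35,(0,255,255))
for k in range(0,130,10): cv2.putText(a,str(110+k),(0,int(k*4.6)+4),0,.35,(0,255,255))
cv2.imwrite('pics/z17.png',a)
E
```

```text
t 24.8167 pos [644.6 -66.3 274.2] F [-0.   0.3 -0.9] op 8.0
shift [ 0.05 -0.21 -1.85] n 1.9 turn [-0.003  0.016  0.007] n 0.1
31 [[275.7, 176.3], [285.5, 176.3]]
32 [[275.7, 175.1], [285.5, 175.1]]
33 [[275.7, 173.9], [285.5, 173.9]]
34 [[275.7, 172.7], [285.5, 172.7]]
35 [[275.7, 171.4], [285.5, 171.4]]
[[256.4, 147.8], [289.7, 147.6]]
```

View pics/z17.png

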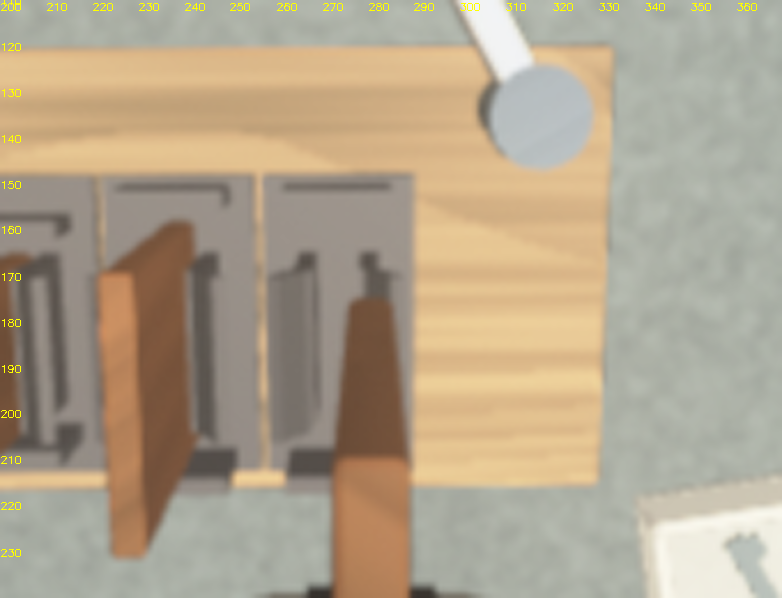

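Call:
servo_tool(motion="0.05 -0.2 -0.3 -0.003 0.016 0.007 1;0 0 -0.5 0 0 0 1;0 0 -0.5 0 0 0 1;-0.02 0 -0.5 0 0 0 1;0 0 0 0 0 0 1;0 0 0 0 0 0 1")

```text
t: 25.37
eef_pos: [646.2, -68.4, 195.9]
orientation: [-89.7, 0.2, 87.0]
ft_force: [0.3, 0.0, -1.1]
opening: 8.1
```

```bash
python3 - <<'E'
from h import *
plan(rackpt([0,46,145]),RI)
E
```

```text
t 25.3667 pos [646.2 -68.4 195.9] F [ 0.3  0.  -1.1] op 8.1
shift [ 0.01 -0.16 -1.27] n 1.3 turn [ 0.004 -0.007 -0.014] n 0.1
```

Call:
servo_tool(motion="0 -0.16 0 0.004 -0.007 -0.014 1;0 0 -0.3 0 0 0 1;-0.02 0 -0.4 0 0 0 1;-0.02 0 -0.4 0 0 0 1;-0.01 0 -0.15 0 0 0 1;0 0 0 0 0 0 1")

```text
t: 25.87
eef_pos: [647.1, -74.7, 146.5]
orientation: [-90.4, 0.0, 86.4]
ft_force: [-0.9, -0.5, -0.3]
opening: 7.1
```

```bash
python3 - <<'E'
from h import *
plan(rackpt([0,46,103]),RI)
E
```

```text
t 25.8667 pos [647.1 -74.7 146.5] F [-0.9 -0.5 -0.3] op 7.1
shift [-0.01  0.   -1.09] n 1.1 turn [ 0.001  0.008 -0.002] n 0.1
```

Call:
servo_tool(motion="-0.01 0 -0.25 0 0.008 -0.002 1;-0.02 0 -0.25 0 0 0 1;-0.02 0 -0.25 0 0 0 1;-0.02 0 -0.2 0 0 0 1;0 0 0 0 0 0 1")

```text
t: 26.28
eef_pos: [645.7, -75.1, 107.2]
orientation: [-90.2, 0.1, 86.3]
ft_force: [-0.1, -0.1, -1.3]
opening: 8.2
```

```bash
python3 - <<'E'
from h import *
plan(rackpt([0,46,103]),RI)
E
```

```text
t 26.2833 pos [645.7 -75.1 107.2] F [-0.1 -0.1 -1.3] op 8.2
shift [ 0.02  0.01 -0.11] n 0.1 turn [0.002 0.004 0.   ] n 0.0
```

Call:
servo_tool(motion="0 0 -0.12 0 0.004 0 1;-0.02 0 -0.12 0 0 0 1")

```text
t: 26.45
eef_pos: [647.6, -75.4, 101.1]
orientation: [-90.3, 0.1, 86.3]
ft_force: [-7.5, 2.5, 40.5]
opening: 7.6
```

```bash
python3 - <<'E'
from h import *
plan(rackpt([0,46,103]),RI)
E
```

```text
t 26.45 pos [647.6 -75.4 101.1] F [-7.5  2.5 40.5] op 7.6
shift [-0.02  0.02  0.05] n 0.0 turn [0.003 0.006 0.   ] n 0.0
```

Call:
servo_tool(motion="-0.02 0 0.05 0 0 0 0.5;0 0 0 0 0 0 0.5;0 0 0 0 0 0 0.5;0 0 0 0 0 0 0.5;0 0 0.4 0 0 0 0.5;0 0 0.7 0 0 0 0.5;0 0 0.9 0 0 0 0.5;0 0 0.9 0 0 0 0.5;0 0 0.9 0 0 0 0.5;0 0 0.9 0 0 0 0.5")

```text
t: 27.28
eef_pos: [640.5, -74.6, 287.5]
orientation: [-89.3, 0.1, 86.3]
ft_force: [0.5, -0.0, 0.1]
opening: 23.0
```

```bash
python3 - <<'E'
from h import *
print(r.sense()['eef_pos']); [r.camera('wrist') for _ in range(2)]; p=snap('wrist','w16.png'); print(r.sense()['eef_pos'],r.sense()['t'])
for nm,y,w in (('n',-46,24),('third',0,32),('wide',46,32)): print(nm,proj(p,[rackpt([x,y+a,130]) for x in(-w,w) for a in(-4,4)]).round(1).tolist())
t=cv2.imread('pics/w16.png'); a=cv2.resize(t[110:240,200:370],(782,598),interpolation=cv2.INTER_CUBIC)
for k in range(0,170,10): cv2.putText(a,str(200+k),(int(k*4.6),10),0,.35,(0,255,255))
for k in range(0,130,10): cv2.putText(a,str(110+k),(0,int(k*4.6)+4),0,.35,(0,255,255))
cv2.imwrite('pics/z18.png',a)
snap('scene','s7.png');t=cv2.imread('pics/s7.png'); cv2.imwrite('pics/z19.png',cv2.resize(t[180:340,180:380],(800,640))[:600])
E
```

```text
[640.48683989 -74.60152013 287.48617894]
[642.73807721 -74.81987434 289.68823021] 27.4333
n [[189.0, 175.6], [196.7, 175.6], [192.1, 219.8], [199.5, 219.8]]
third [[232.8, 168.0], [240.4, 168.0], [234.9, 226.8], [242.2, 226.8]]
wide [[277.0, 168.0], [284.6, 168.0], [277.1, 226.8], [284.5, 226.8]]
```

View pics/z18.png

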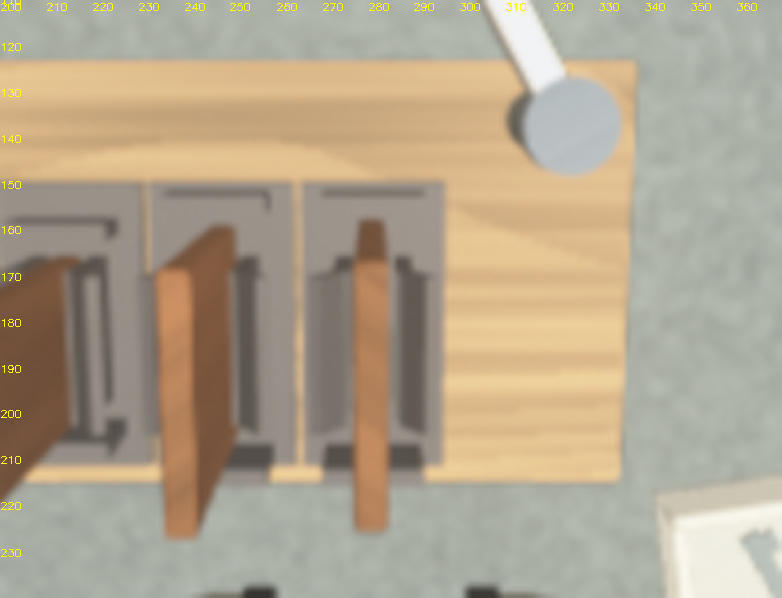

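View pics/z19.png

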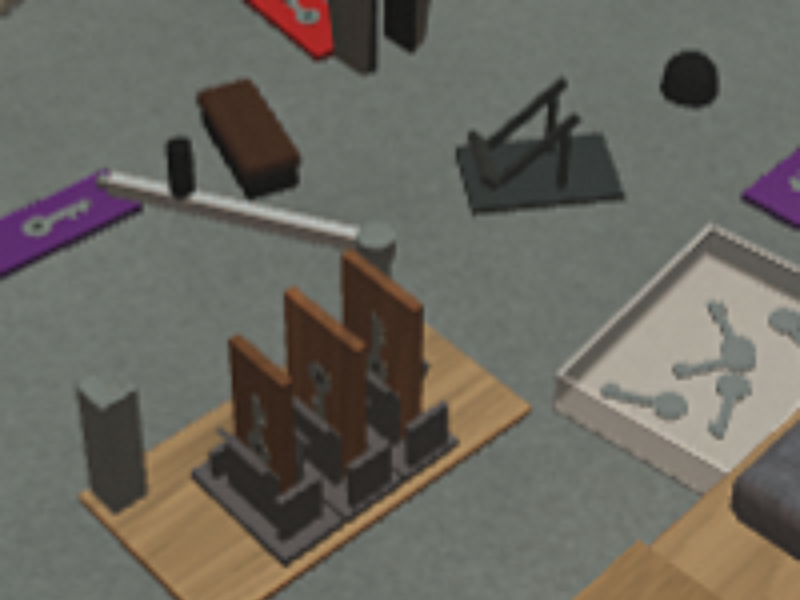

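Call:
servo_tool(motion="-0.5 0.1 0 0 0 -0.15 1;-0.55 0.1 0 0 0 -0.15 1;-0.55 0.1 0 0 0 -0.15 1;-0.55 0.1 0 0 0 -0.15 1;-0.55 0.1 0 0 0 -0.15 1;-0.55 0.1 -0.3 0 0 -0.15 1;-0.55 0.1 -0.5 0 0 -0.15 1;-0.55 0.1 -0.5 0 0 -0.15 1;-0.4 0 -0.5 0 0 -0.15 1;0 0 0 0 0 0 1", newtons=20)

```text
t: 28.32
eef_pos: [432.1, -40.1, 192.7]
orientation: [-88.3, 1.1, 22.7]
ft_force: [-0.4, -0.7, -1.7]
opening: 0.6
```

```bash
cat >> h.py <<'E'
HG=rackpt([-62,95,0])
def kn(th,off,z):
    b=np.radians(KY-90)-th; rad=np.array([np.cos(b),np.sin(b),0]); t=np.array([-np.sin(b),np.cos(b),0])
    return HG+130*rad-off*t+[0,0,z], RM(rz(0)@(rad*-1.0),np.array([0,0,-1.])), t
E
python3 - <<'E'
from h import *
T,R,t=kn(1.05,40,160); print(T,R.round(2).tolist(),t); plan(T,R)
r.camera('wrist'); p=snap('wrist','w17.png'); print(r.sense()['orientation'])
for th in (.95,1,1.05,1.1,1.15):
    K=kn(th,0,0)[0]; print(th,proj(p,[K+[0,0,131],K+[0,0,91]]).round(0).tolist())
E
```

```text
[453.56581365 -43.22634598 160.        ] [[0.9, 0.0, -0.44], [0.44, 0.0, 0.9], [0.0, -1.0, 0.0]] [ 0.44134034 -0.89733979  0.        ]
t 28.3167 pos [432.1 -40.1 192.7] F [-0.4 -0.7 -1.7] op 0.6
shift [ 0.54 -0.08 -0.82] n 0.8 turn [-0.024 -0.039  0.079] n 0.6
[-88.44842417   0.80635234  23.19427287]
0.95 [[306.0, 300.0], [303.0, 279.0]]
1 [[305.0, 293.0], [303.0, 273.0]]
1.05 [[305.0, 285.0], [302.0, 266.0]]
1.1 [[305.0, 278.0], [302.0, 259.0]]
1.15 [[305.0, 270.0], [302.0, 252.0]]
```

View pics/w17.png

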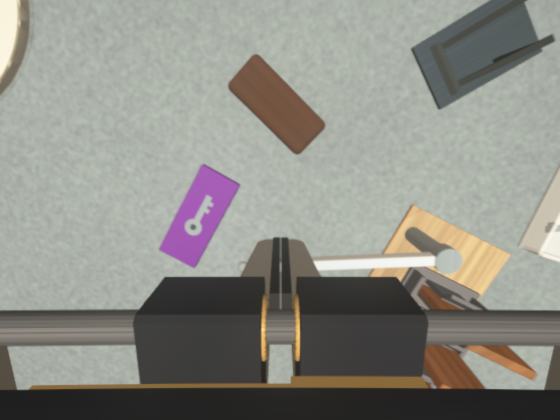

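Call:
servo_tool(motion="0.54 -0.04 -0.2 -0.024 -0.039 0.079 1;0 0 -0.6 0 0 0 1;0 0 -0.6 0 0 0 1;0 0 -0.5 0 0 0 1;0 0 0 0 0 0 1;0 0 0 0 0 0 1")

```text
t: 28.92
eef_pos: [474.1, -43.5, 124.0]
orientation: [-90.7, -1.0, 28.3]
ft_force: [0.0, -0.0, 0.1]
opening: 0.4
```

```bash
python3 - <<'E'
from h import *
for th,o in ((1.05,40),(1.05,25),(1.05,15)):
    T,R,t=kn(th,o,105); print(th,o); plan(T,R)
for a,b in ((1.0,.9),(.8,.7),(.6,.5),(.4,.3),(.3,.2),(.2,.1),(.1,0.03)): print(a,b,((kn(b,16,0)[0]-kn(a,16,0)[0])/40).round(2))
E
```

```text
1.05 40
t 28.9167 pos [474.1 -43.5 124. ] F [ 0.  -0.   0.1] op 0.4
shift [-0.51  0.01 -0.48] n 0.5 turn [ 0.004  0.028 -0.048] n 0.3
1.05 25
t 28.9167 pos [474.1 -43.5 124. ] F [ 0.  -0.   0.1] op 0.4
shift [-0.35 -0.33 -0.48] n 0.5 turn [ 0.004  0.028 -0.048] n 0.3
1.05 15
t 28.9167 pos [474.1 -43.5 124. ] F [ 0.  -0.   0.1] op 0.4
shift [-0.24 -0.55 -0.48] n 0.6 turn [ 0.004  0.028 -0.048] n 0.3
1.0 0.9 [ 0.14 -0.3   0.  ]
0.8 0.7 [ 0.19 -0.26  0.  ]
0.6 0.5 [ 0.24 -0.22  0.  ]
0.4 0.3 [ 0.28 -0.17  0.  ]
0.3 0.2 [ 0.3  -0.14  0.  ]
0.2 0.1 [ 0.31 -0.11  0.  ]
0.1 0.03 [ 0.22 -0.06  0.  ]
```

Call:
servo_tool(motion="-0.5 0 -0.2 0.004 0.028 -0.048 1;0 0 -0.3 0 0 0 1;0 0 0 0 0 0 1;0 0 0 0 0 0 1")

```text
t: 29.25
eef_pos: [460.6, -44.1, 109.1]
orientation: [-90.2, -0.3, 26.5]
ft_force: [0.4, 0.2, -0.4]
opening: 0.5
```

```bash
python3 - <<'E'
from h import *
for th,o in ((1.05,40),(1.0,16)):
    T,R,t=kn(th,o,106); print(th,o); plan(T,R)
E
```

```text
1.05 40
t 29.25 pos [460.6 -44.1 109.1] F [ 0.4  0.2 -0.4] op 0.5
shift [-0.18  0.02 -0.08] n 0.2 turn [ 0.001  0.009 -0.007] n 0.1
1.0 16
t 29.25 pos [460.6 -44.1 109.1] F [ 0.4  0.2 -0.4] op 0.5
shift [ 0.15 -0.67 -0.08] n 0.7 turn [0.001 0.009 0.057] n 0.4
```

Call:
servo_tool(motion="0.03 -0.33 -0.04 0 0 0.03 1;0.12 -0.33 -0.04 0 0 0.03 1;0.14 -0.3 0 0 0 0.127 1;0.16 -0.28 0 0 0 0.127 1;0.19 -0.26 0 0 0 0.127 1;0 0 0 0 0 0 1")

```text
t: 29.75
eef_pos: [494.2, -107.0, 115.0]
orientation: [-90.7, -0.7, 47.7]
ft_force: [-0.2, 0.5, -0.0]
opening: 0.3
```

```bash
python3 - <<'E'
from h import *
for th,o in ((.8,16),(.7,16),(.5,16)):
    T,R,t=kn(th,o,106); print(th,o); plan(T,R)
p=snap('top','t3.png'); t=cv2.imread('pics/t3.png')
cv2.imwrite('pics/z20.png',cv2.resize(t[120:270,270:420],(600,600)))
E
```

```text
0.8 16
t 29.75 pos [ 494.2 -107.   115. ] F [-0.2  0.5 -0. ] op 0.3
shift [-0.39  0.32 -0.22] n 0.4 turn [-0.001  0.022 -0.16 ] n 1.0
0.7 16
t 29.75 pos [ 494.2 -107.   115. ] F [-0.2  0.5 -0. ] op 0.3
shift [-0.2   0.06 -0.22] n 0.2 turn [-0.002  0.022 -0.032] n 0.2
0.5 16
t 29.75 pos [ 494.2 -107.   115. ] F [-0.2  0.5 -0. ] op 0.3
shift [ 0.27 -0.4  -0.22] n 0.4 turn [-0.004  0.021  0.222] n 1.4
```

View pics/z20.png

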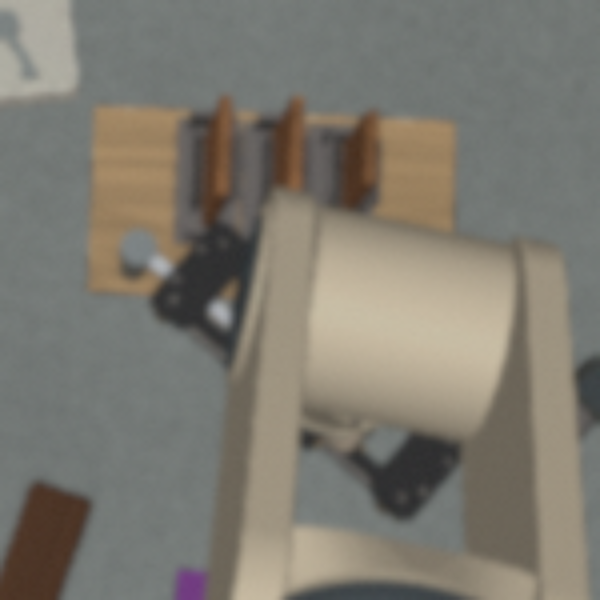

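Call:
servo_tool(motion="0.1 -0.17 -0.2 0 0.02 0.1 1;0.12 -0.15 -0.1 0 0 0.1 1;0 0 0 0 0 0 1")

```text
t: 30.05
eef_pos: [503.3, -118.4, 105.5]
orientation: [-90.0, -0.2, 56.1]
ft_force: [-0.7, 0.5, -0.2]
opening: 0.6
```

```bash
python3 - <<'E'
from h import *
for th,o in ((.5,16),(.3,16),(.2,16)):
    T,R,t=kn(th,o,108); print(th,o); plan(T,R)
p=snap('wrist','w18.png')
E
```

```text
0.5 16
t 30.05 pos [ 503.3 -118.4  105.5] F [-0.7  0.5 -0.2] op 0.6
shift [ 0.04 -0.12  0.06] n 0.1 turn [-0.004  0.003  0.037] n 0.2
0.3 16
t 30.05 pos [ 503.3 -118.4  105.5] F [-0.7  0.5 -0.2] op 0.6
shift [ 0.58 -0.48  0.06] n 0.6 turn [-0.004  0.003  0.291] n 1.8
0.2 16
t 30.05 pos [ 503.3 -118.4  105.5] F [-0.7  0.5 -0.2] op 0.6
shift [ 0.88 -0.62  0.06] n 0.9 turn [-0.004  0.003  0.418] n 2.6
```

View pics/w18.png

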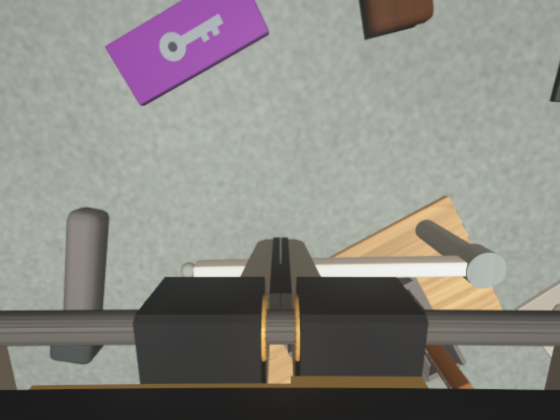

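Call:
servo_tool(motion="0.22 -0.2 0.02 0 0 0.13 1;0.25 -0.17 0.02 0 0 0.13 1;0.25 -0.15 0 0 0 0.13 1;0 0 0 0 0 0 1")

```text
t: 30.43
eef_pos: [530.2, -136.1, 109.2]
orientation: [-89.9, -0.2, 73.0]
ft_force: [0.2, 0.3, 0.0]
opening: 0.3
```

```bash
python3 - <<'E'
from h import *
for th,o in ((.2,16),(.1,16),(0,16)):
    T,R,t=kn(th,o,106); print(th,o); plan(T,R)
p=snap('wrist','w19.png')
E
```

```text
0.2 16
t 30.4333 pos [ 530.2 -136.1  109.2] F [0.2 0.3 0. ] op 0.3
shift [ 0.21 -0.18 -0.08] n 0.2 turn [-0.005 -0.001  0.041] n 0.3
0.1 16
t 30.4333 pos [ 530.2 -136.1  109.2] F [0.2 0.3 0. ] op 0.3
shift [ 0.52 -0.28 -0.08] n 0.5 turn [-0.005 -0.001  0.168] n 1.1
0 16
t 30.4333 pos [ 530.2 -136.1  109.2] F [0.2 0.3 0. ] op 0.3
shift [ 0.84 -0.36 -0.08] n 0.8 turn [-0.005 -0.001  0.296] n 1.9
```

View pics/w19.png

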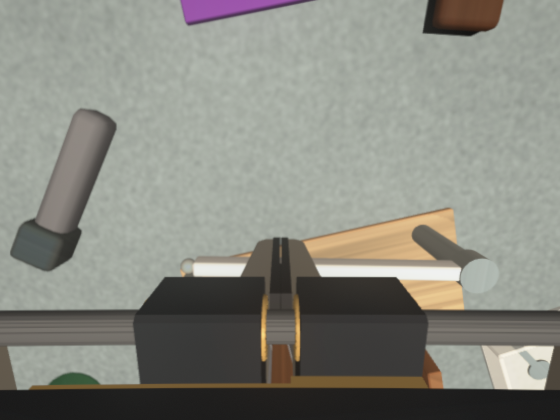

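Call:
servo_tool(motion="0.22 -0.15 -0.06 0 0 0.1 1;0.25 -0.1 0 0 0 0.1 1;0.2 -0.06 0 0 0 0.08 1;0 0 0 0 0 0 1")

```text
t: 30.82
eef_pos: [552.4, -144.8, 107.4]
orientation: [-89.6, -0.3, 84.4]
ft_force: [0.6, 0.6, -1.5]
opening: 0.9
```

```bash
python3 - <<'E'
from h import *
T,R,t=kn(0,16,106); plan(T,R)
p=snap('wrist','w20.png')
E
```

```text
t 30.8167 pos [ 552.4 -144.8  107.4] F [ 0.6  0.6 -1.5] op 0.9
shift [ 0.28 -0.14 -0.04] n 0.3 turn [-0.006 -0.008  0.043] n 0.3
```

View pics/w20.png

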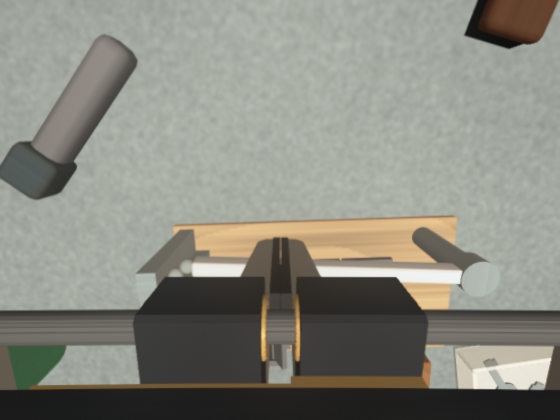

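Call:
servo_tool(motion="0.15 -0.07 0 0 0 0.04 1;0.12 -0.05 0 0 0 0 1;0 0 0 0 0 0 1")

```text
t: 31.12
eef_pos: [557.4, -146.1, 106.9]
orientation: [-89.2, -0.4, 85.1]
ft_force: [0.4, 0.1, 0.3]
opening: 0.3
```

```bash
python3 - <<'E'
from h import *
T,R,t=kn(0,16,106); plan(T,R)
E
```

```text
t 31.1167 pos [ 557.4 -146.1  106.9] F [0.4 0.1 0.3] op 0.3
shift [ 0.16 -0.11 -0.02] n 0.2 turn [-0.011 -0.018  0.027] n 0.2
```

Call:
servo_tool(motion="0.15 -0.04 0 -0.01 -0.018 0.02 1;0.15 0 0 0 0 0 1;0.1 0 0 0 0 0 1")

```text
t: 31.37
eef_pos: [562.1, -146.8, 105.8]
orientation: [-88.9, 0.1, 85.7]
ft_force: [-15.1, -1.8, 11.7]
opening: 0.2
```

```bash
python3 - <<'E'
from h import *
T,R,t=kn(0,16,106); plan(T,R)
E
```

```text
t 31.3667 pos [ 562.1 -146.8  105.8] F [-15.1  -1.8  11.7] op 0.2
shift [ 0.04 -0.09  0.01] n 0.1 turn [-0.    -0.025  0.015] n 0.2
```

Call:
servo_tool(motion="0.15 0 0 0 -0.02 0 1;0.15 0 0 0 0 0 1")

```text
t: 31.53
eef_pos: [562.5, -146.7, 105.2]
orientation: [-88.6, 0.1, 85.5]
ft_force: [-23.4, -1.5, 21.3]
opening: 0.3
```

```bash
python3 - <<'E'
from h import *
T,R,t=kn(0,16,106); plan(T,R)
p=snap('scene','s8.png');t=cv2.imread('pics/s8.png'); cv2.imwrite('pics/z21.png',cv2.resize(t[180:340,180:380],(800,640))[:600])
E
```

```text
t 31.5333 pos [ 562.5 -146.7  105.2] F [-23.4  -1.5  21.3] op 0.3
shift [ 0.03 -0.09  0.02] n 0.1 turn [-0.    -0.031  0.018] n 0.2
```

View pics/z21.png

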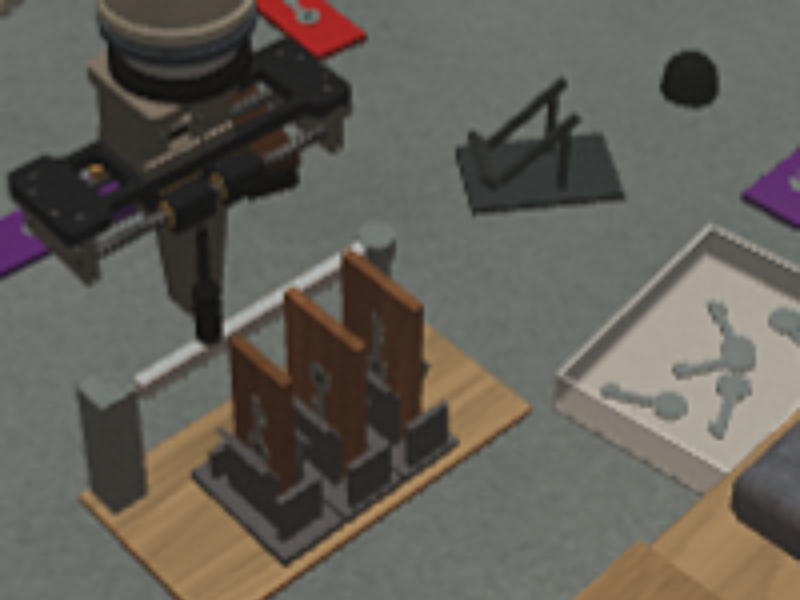

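Call:
servo_tool(motion="-0.1 0 0 0 0 0 1;-0.4 0 0 0 0 0 1;-0.6 0 0.3 0 0 0 1;-0.6 0 0.8 0 0 0 1;-0.3 0 0.9 0 0 0 1;0.5 0 0.9 0 0 0 1;0.9 0 0.9 0 0 0 1;0.9 0 0.5 0 0 0 1;0.5 0.3 0 0 0 0 1;0 0 0 0 0 0 1")

```text
t: 32.42
eef_pos: [584.2, -133.1, 282.2]
orientation: [-88.8, 0.4, 84.2]
ft_force: [-0.3, -0.9, 0.7]
opening: 0.7
```

```bash
python3 - <<'E'
from h import *
r.camera('wrist');r.camera('wrist');p=snap('wrist','w21.png'); print(r.sense()['t'],r.sense()['eef_pos'])
t=cv2.imread('pics/w21.png'); cv2.imwrite('pics/z22.png',cv2.resize(t[60:260,150:410],(780,600)))
for th in (0,.03,.07):
    b=np.radians(KY-90)-th; d=np.array([np.cos(b),np.sin(b),0]); print(th,proj(p,[HG+d*q+[0,0,z] for q,z in ((40,91),(130,131),(130,91),(190,91))]).round(1).tolist())
E
```

```text
32.5667 [ 579.87891797 -134.27337845  280.37345914]
0 [[344.6, 192.3], [264.2, 201.7], [266.1, 195.0], [214.0, 196.7]]
0.03 [[344.7, 191.2], [264.0, 198.0], [266.0, 191.6], [213.7, 191.8]]
0.07 [[344.8, 189.8], [264.1, 193.0], [266.0, 187.1], [213.5, 185.2]]
```

View pics/z22.png

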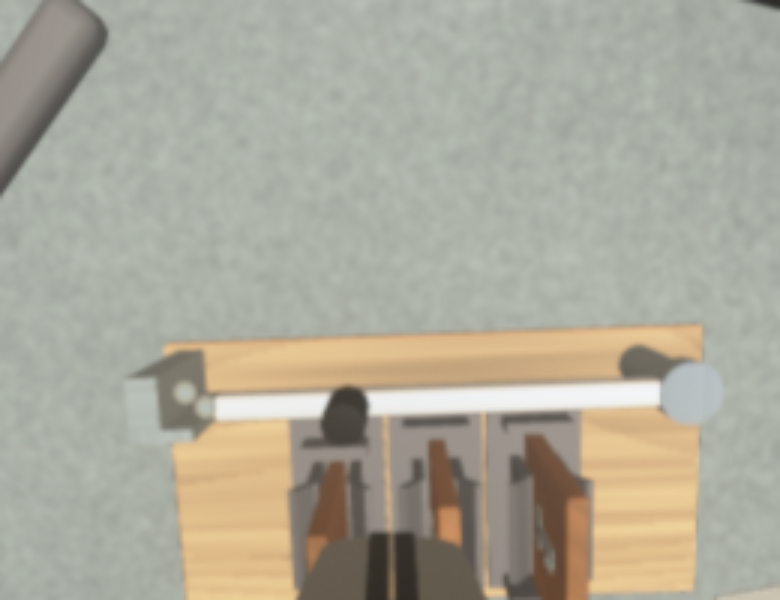

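```bash
python3 - <<'E'
from h import *
p=snap('top','t9.png'); t=cv2.imread('pics/t9.png'); cv2.imwrite('pics/z23.png',cv2.resize(t[90:310,90:470],(760,440)))
for q in ['green_bottle','shoe_brush','torch','door_stopper']: print(q,[(round(d['score'],2),np.round(d['pixel']).tolist()) for d in r.silhouettes(p,q)[:2]])
print(r.close_job())
E
```

```text
green_bottle []
shoe_brush [(0.67, [276.0, 258.0]), (0.16, [316.0, 168.0])]
torch []
door_stopper [(0.75, [174.0, 195.0])]
the job is handed in; nothing more can be done
None
```

View pics/z23.png

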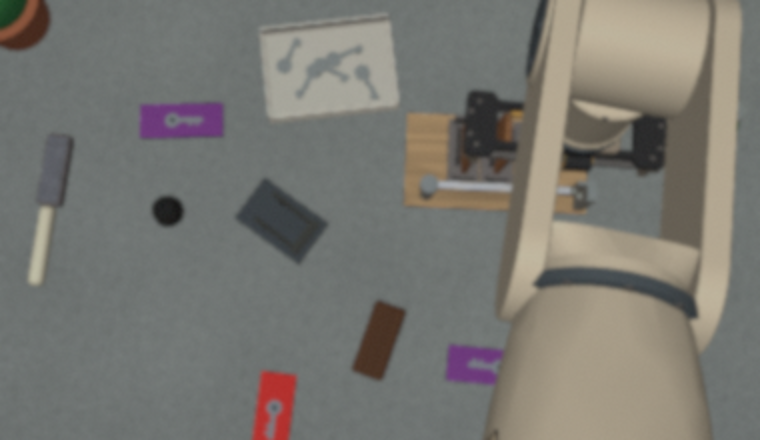

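Both plates are standing in their slots and the keeper bar is shut. I handed the job in at about 33 s of the 72 s allowed; no verdict is reported.

**Narrow plate:** I pinched it off the rest, turned it upright and lowered it into the short slot until it met the floor (about 39 N at the wrist). The wrist picture afterwards had it about 1.5 mm off centre along the slot, upright and at full depth.

**Wide plate:** I picked it up flat across its width, but laying it on the rest the first way would have run the last joint out of range. I turned it end for end in the air, laid it on the rest, re-gripped it by its upper edge and put it in the long slot. It met the floor at about 40 N and read about 1 mm off centre.

**Keeper:** I pushed the knob round with closed fingers to its stop, at about 23 N. After I backed off, the bar lay parallel to the rack's edge in the catch and matched the drawn position for 0 rad, not 0.03 rad. The angle is judged only from the pictures.

**Other checks:**
- **Filed plate:** it showed in its place in the last rack pictures.
- **Door stopper and shoe brush:** they were still where they started; the brush read 5 px left of its first reading, which I put down to detection scatter.
- **Lint brush and tray:** they look undisturbed.
- **Bottle and torch:** the arm hid them in the last top picture, so their final positions were not measured. I never took the gripper near the bottle, and both were last seen in wrist pictures with nothing touching them.
- **Gripper:** it was clear of everything, about 150 mm above the rack.

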